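# Fetch the wax tin from the back of the finishing caddy

## Task

The little red-lidded wax tin at the back of the plywood caddy is hemmed in by three tall containers: set the glue bottle, the blue oil can and the green varnish can aside on the black rubber mat, then take the tin out and stand it wholly on the round white coaster. Once it is there, put each of the three containers back in the caddy in its own place, within about a centimetre of where it stood at the start. Keep the four upright and leave the block plane, the mallet and the sanding block where they are.

Things in the scene. Friction and masses are not known exactly. Their poses are not given: they have to be found in the camera images.
- glue_bottle: Yellow round squeeze bottle of wood glue with a paper and red label and an orange nozzle: body 54 mm across and straight up to 108 mm, then a shoulder and nozzle to 139 mm high; about 0.26 kg. Stands upright, loose. Origin: centre of its underside, z up.
- oil_can: Blue rectangular oil can with a paper label and a black screw cap: 50 mm along its own x (which starts within 7 degrees of the caddy's x), 60 mm along its own y, 110 mm high to its flat top, cap (28 mm across, 12 mm off-centre towards its own +y) to 136 mm; about 0.30 kg. Stands upright, loose. Origin: centre of its underside, z up.
- varnish_can: Green round varnish can with a white label and steel lid: 58 mm across, straight, 113 mm high; about 0.34 kg. Stands upright, loose. Origin: centre of its underside, z up.
- wax_tin: Small low round tin of wax, brass-coloured with a red lid and white dot on top: 48 mm across, 36 mm high, about 0.09 kg. Stands upright in the caddy near its back wall (its origin on the caddy's centre line, about 34 mm from the caddy's centre towards the caddy's +x), the three tall containers 5 to 20 mm from it in front, left and right. Origin: centre of its underside, z up.
- caddy: Low open plywood tray fixed to the bench, outside 206 mm along its own x and 236 mm along its own y, walls 8 mm thick, rim 34 mm above the bench, floor 8 mm above the bench. Its own x points away from the robot (back wall at +x), turned by up to about 15 degrees. Origin: centre of its underside on the bench.
- mat: Black ribbed rubber bench mat, the side area for the cleared containers, fixed, bare at the start: 300 mm along its own x (which points away from the robot, turned by up to about 9 degrees), 130 mm along its own y, top 4 mm above the bench; it lies left or right of the caddy. Origin: centre of its underside.
- coaster: Round white glazed coaster fixed to the bench, 80 mm across, top 6 mm above the bench, bare at the start; it lies on the other side of the caddy from the mat. Origin: centre of its underside.
- sanding_block: Bystander: loose cork sanding block with a reddish sole, 70 mm along its own x, 40 by 30 mm high, in the front left corner of the caddy. Leave it alone. Origin: centre of its underside.
- block_plane: Bystander: loose metal block plane 160 x 46 mm (long along its own x), about 55 mm high, on the bench beyond the caddy. Leave it alone. Origin: centre of its sole.
- mallet: Bystander: loose wooden mallet lying on the bench beyond the caddy, 64 mm high; its handle runs along its own x (from 160 mm behind the origin) to the 125 mm wide head centred 120 mm ahead of the origin. Leave it alone. Origin: on the bench under the handle.
Not all that is in view belongs to the job. There is more than one size of the glue_bottle; the job needs the larger.

How it is judged (in metres and radians):
On the way, in this order (a step that is already met when the one before it is completed fails the run):
1. the glue bottle, the oil can and the varnish can all stand upright on the rubber mat, let go (x of glue_bottle in the frame of mat between -0.145 and 0.145 m and y of glue_bottle in the frame of mat between -0.06 and 0.06 m and z of each of glue_bottle, oil_can, varnish_can in the frame of mat below 0.01 m and angle between each of glue_bottle, oil_can, varnish_can's own z axis and vertical below 0.1 rad and linear speed of each of glue_bottle, oil_can, varnish_can below 0.03 m/s and contact force between each of glue_bottle, oil_can, varnish_can and the fingers below 0.3 N and x of oil_can in the frame of mat between -0.145 and 0.145 m and y of oil_can in the frame of mat between -0.06 and 0.06 m and x of varnish_can in the frame of mat between -0.145 and 0.145 m and y of varnish_can in the frame of mat between -0.06 and 0.06 m), for 0.2 s.
2. the wax tin stands on the white coaster, let go, while the three containers still stand on the mat (horizontal distance between wax_tin and coaster below 0.017 m and z of wax_tin in the frame of coaster between 0.003 and 0.01 m and angle between wax_tin's own z axis and vertical below 0.1 rad and linear speed of wax_tin below 0.03 m/s and contact force between wax_tin and the fingers below 0.3 N and x of glue_bottle in the frame of mat between -0.145 and 0.145 m and y of glue_bottle in the frame of mat between -0.06 and 0.06 m and z of each of glue_bottle, oil_can, varnish_can in the frame of mat below 0.01 m and x of oil_can in the frame of mat between -0.145 and 0.145 m and y of oil_can in the frame of mat between -0.06 and 0.06 m and x of varnish_can in the frame of mat between -0.145 and 0.145 m and y of varnish_can in the frame of mat between -0.06 and 0.06 m), for 0.2 s.
At the end, for the whole second after the job is handed in: The wax tin stands upright on the white coaster, its centre within 17 mm of the coaster's; the glue bottle, oil can and varnish can each stand upright in the caddy within 15 mm of where they stood at the start; all are at rest and let go (horizontal distance between wax_tin and coaster below 0.017 m and z of wax_tin in the frame of coaster between 0.003 and 0.01 m and angle between each of wax_tin, glue_bottle, oil_can, varnish_can's own z axis and vertical below 0.1 rad and linear speed of each of wax_tin, glue_bottle, oil_can, varnish_can below 0.03 m/s and contact force between each of wax_tin, glue_bottle, oil_can, varnish_can and the fingers below 0.3 N and distance of each of glue_bottle, oil_can, varnish_can from where it was at the start of the episode below 0.015 m); the robot touches nothing.
It fails at once if a container or the tin is tipped by more than about 35 degrees (angle between any of glue_bottle, oil_can, varnish_can, wax_tin's own z axis and vertical above 0.6 rad).
It fails at once if the block plane, the mallet or the sanding block is moved by more than 20 mm (distance of any of block_plane, mallet, sanding_block from where it was at the start of the episode above 0.02 m).
It also fails if it takes over 144 s, if anything falls off the work surface, if the arm or the gripper's body presses on something with over 40 N, if the wrist force passes 120 N, or if a joint passes its speed limit or range.

## Robot

A 6-joint arm with a two-finger parallel gripper is mounted at the origin on the work surface. World frame = base frame: x ahead of the robot, y to its left, z up, the work surface at z = 0. Lengths are in m, angles in degrees, forces in N, time in s.
With the tool pointing down it reaches from about 0.35 to 0.875 m from the base axis. Payload 4.2 kg.
Tool frame: the origin (TCP) lies midway between the tips of the shut fingers; the grasp point (between the pads) lies 19 mm behind it (r.pinch_z is the distance from the TCP to the grasp point, in m); z points along the fingers, y is the line along which they close (so a half turn about z gives the same grasp; the last joint's range is limited). The gripper opens to 87 mm and grips with 3 to 60 N. Pads are 19 mm wide; open, the fingers measure 117 mm over their backs; the gripper's body (75 mm by 190 mm) begins 51 mm behind the grasp point.
Start: joints at [89.989, 22.042, 0.453, 0, -68.411, -14.817], TCP at [0.16, 0.604, 0.223] pointing down, gripper open.
Joint ranges: [-179.83, 179.83], [-69.29, 118.12], [-61.27, 80.66], [-181.25, 117.63], [-171.15, -9.14], [-177.46, 177.46]. Speed limits (degrees/s): [159.86, 159.86, 180, 180, 180, 180].

## Interface

Orientations are given as a 3x3 rotation matrix whose columns are the frame's x, y, z axes.
In Python, from station import r, imaging, models gives the robot as it stands. The module is installed in compiled form; this text tells all that it offers.
- The arm moves only by the tool apply_moves, never from a script. Its argument "moves" is a list of rows, each a list of 2 entries, a list of its own where there are three numbers: the shift along the tool's x, y, z in m, then the turn about the tool's z in degrees. A call has 1 to 5 rows; each row shifts and turns the commanded pose from where the row before left it, along the tool's axes as they then stand; what a row does not reach is not made up. A row lasts 1/12 s, in which the tool goes at most 41.7 mm and 7.16 degrees, less where a joint would pass 70% of its speed; a pose out of reach is approached as far as the arm can. A call is refused whole if a number of a shift passes 0.0417 or a number of a turn 7.16, either way. A call with a gripper value outside its range is refused whole. "hand" is the finger opening in m, from 0 to 0.087, set as the call begins (left out, the last holds). The fingers move at their own pace and stop on an object; the grip force is fixed at half the most. Time passes only in rows, so rows that do not move let the fingers close. It gives the time, the measured TCP pose, the force, the opening and the grip force at its end, in the units of the state.
- r.sense(): the state, without advancing time (a new reading comes with each control period).
- imaging.capture(name): name is "scene" or "side" or "wrist"; returns a dict with "frame" (384x512x3 uint8, blue, green, red), "intrinsics" (3x3 intrinsics, pixels), "eye" and "orientation" of the camera in the world. Camera axes: x right, y down, z forward; pixel columns grow to the right and rows downward; lengths in m; the calibration is good to about 2 mm. The wrist camera is an equidistant fisheye: a pixel r from the principal point sees the ray r / f radians off the axis. A picture is of the moment at which its call begins. There is no depth.
- r.finish_job(): hands the job in; it is judged then, once.
Trained networks look in a picture, given as the dict that the camera call returned (one of the last four; its "shot" number tells which), for a name from the list of things; names that differ only in an ending like _2 or _b are one class to them, and where a whole thing is asked for, a point or a joint stands for the part that bears it (a point fixed in the world has none). Each returns a list of dicts, best first, with "confidence" (0 to 1); they miss things now and then, are a little off and sometimes report something else, mostly with a low value. They report only what shows in the picture. A call takes as long as a camera call. They do not tell look-alikes from the thing itself.
- models.cut_out(picture, target): "region" (384x512 bool, what is visible of it) and "extent" ([left, top, width, height] as shares, 0 to 1, of the picture: columns of its width, rows of its height, round what is visible of it).
- models.place_of(picture, target): "at" ([column, row] as shares, 0 to 1, of the picture: columns of its width, rows of its height: a listed point, or the origin of a listed thing).
The state is a dict: "time_s": time; "joints": joint angles; "joint_velocities": joint speeds; "effort": joint torques, N m; "tcp_pos": TCP position; "ee_rot": TCP orientation; "wrist_force": force on the tool from outside, world axes, zero at the start; "moment": the same for the moment, N m; "gripper_width": opening from 0.0 (shut) to 1.0 (fully open); "gripper_force": force on a finger pad.
Only numpy, scipy, OpenCV 4.12 (cv2) and the standard library are available. Lean on these libraries where they do the work, as an engineer would, in place of code of your own. Each camera call takes 0.05 s, during which the arm holds its last target. There are 200 camera calls.

## Working session

There is one attempt and no reset: what is moved stays moved. The work goes in short steps, Python scripts to look and compute and a tool call to move; the robot and the scene stay as the last step left them, time stands still between calls to the robot, and variables do not carry over. Pictures are saved under pics/ and viewed, at most 14 in all, crops included, and the job is handed in when it is done.

Besides the shell and the picture viewer there is one more tool, called in YAML: its name, and indented under it one key for each argument. apply_moves: Moves the arm, as the interface text tells. Its arguments: {"type":"object","properties":{"moves":{"type":"array"},"hand":{"type":"number"}},"required":["moves"]}

```bash
mkdir -p pics
cat > h.py <<'E'
from station import r, imaging, models
import numpy as np, cv2
def ray(p,u,v,wrist=False):
    K=np.array(p["intrinsics"]);R=np.array(p["orientation"]);e=np.array(p["eye"])
    a=(u-K[0,2])/K[0,0];b=(v-K[1,2])/K[1,1]
    if wrist:
        t=np.hypot(a,b);d=np.array([a/t*np.sin(t),b/t*np.sin(t),np.cos(t)]) if t>0 else np.array([0,0,1.])
    else: d=np.array([a,b,1.])
    return e,R@d
def at_z(p,u,v,z,wrist=False):
    e,d=ray(p,u,v,wrist);return e+d*(z-e[2])/d[2]
def proj(p,P,wrist=False):
    K=np.array(p["intrinsics"]);R=np.array(p["orientation"]);e=np.array(p["eye"])
    c=(np.atleast_2d(P)-e)@R
    if wrist:
        n=np.hypot(c[:,0],c[:,1]);t=np.arctan2(n,c[:,2]);c=np.c_[c[:,0]/n*t,c[:,1]/n*t,np.ones(len(c))]
    q=c/c[:,2:];return q@K.T[:,:2]
E
python3 - <<'E'
from h import *
s=r.sense();print(s)
for n in ["scene","side","wrist"]:
    p=imaging.capture(n);cv2.imwrite(f"pics/{n}0.png",p["frame"]);np.save(f"{n}0.npy",p,allow_pickle=True)
    print(n,p["intrinsics"],p["eye"],p["orientation"])
    for t in "glue_bottle oil_can varnish_can wax_tin caddy mat coaster sanding_block".split():
        for d in models.place_of(p,t)[:3]:
            u,v=d["at"][0]*512,d["at"][1]*384
            print(t,round(d["confidence"],2),round(u,1),round(v,1),at_z(p,u,v,{"mat":0,"caddy":0,"coaster":0}.get(t,.008),n=="wrist").round(3))
E
```

```text
{'time_s': 0.0, 'joints': array([ 8.99882093e+01,  2.20907041e+01,  3.80266528e-01, -2.88317635e-02,
       -6.84129418e+01, -1.48164320e+01]), 'joint_velocities': array([-0.12446801,  0.01652505, -0.04718096,  0.01443963,  0.03884812,
       -0.00403732]), 'effort': array([ 1.53171575e-03, -3.90661955e+01,  1.87407500e+01,  4.21969727e+00,
        1.09793327e-02, -2.01165622e-04]), 'tcp_pos': array([0.1597808 , 0.60360134, 0.22146396]), 'ee_rot': array([[ 9.66649941e-01, -2.56100903e-01, -4.68357009e-04],
       [-2.56101313e-01, -9.66647548e-01, -2.15323351e-03],
       [ 9.87088926e-05,  2.20136989e-03, -9.99997572e-01]]), 'wrist_force': array([ 0.08177231, -0.75641065,  0.14563501]), 'moment': array([-0.07937567, -0.00645005,  0.00587292]), 'gripper_force': 0.0, 'gripper_width': 1.001919221175143}
scene [[455.81901686   0.         254.64452213]
 [  0.         455.81901686 194.7042149 ]
 [  0.           0.           1.        ]] [1.28386431 0.01823895 1.18066615] [[-0.00405399  0.86738279 -0.49762502]
 [ 0.99993507 -0.00178349 -0.01125486]
 [-0.01064978 -0.49763833 -0.86731924]]
g
[... 719 characters left out ...]
[-0.01592897 -0.69088804 -0.72278626]]
glue_bottle 0.93 272.2 214.2 [0.578 0.044 0.008]
glue_bottle 0.87 268.5 272.2 [0.559 0.19  0.008]
oil_can 0.61 308.0 199.9 [ 0.506 -0.013  0.008]
wax_tin 0.45 277.7 196.3 [ 0.575 -0.012  0.008]
caddy 0.9 293.2 196.5 [ 0.541 -0.025  0.   ]
mat 0.84 288.2 347.0 [0.501 0.322 0.   ]
coaster 0.54 290.0 346.1 [0.498 0.32  0.   ]
sanding_block 0.78 309.3 231.6 [0.493 0.077 0.008]
wrist [[297.31863964   0.         253.69942353]
 [  0.         297.31863964 192.81490292]
 [  0.           0.           1.        ]] [0.23886101 0.58195984 0.3843349 ] [[-0.25533218 -0.92309368 -0.28758223]
 [-0.96685247  0.24418632  0.07462804]
 [ 0.00133498  0.29710453 -0.95484403]]
```

Run:
```python
import cv2,numpy as np
a=cv2.imread("pics/scene0.png");b=cv2.imread("pics/side0.png")
cv2.imwrite("pics/s0crop.png",cv2.resize(a[100:240,130:400],None,fx=2.9,fy=2.9,interpolation=cv2.INTER_CUBIC))
cv2.imwrite("pics/sd0.png",cv2.resize(b,None,fx=1.5,fy=1.5,interpolation=cv2.INTER_CUBIC))
```

```text
(no output)
```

View pics/s0crop.png

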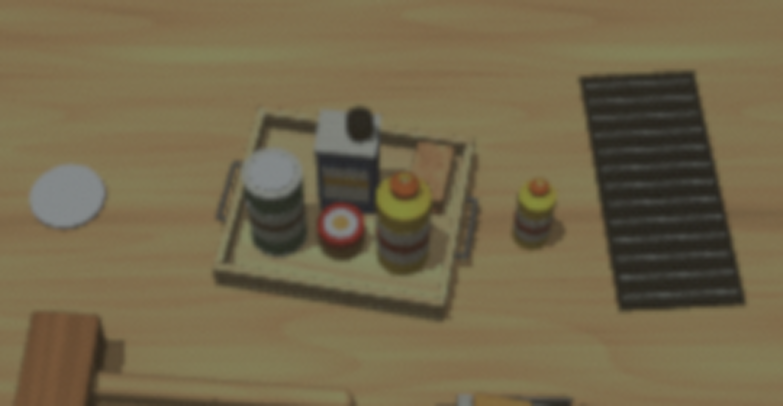

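View pics/sd0.png

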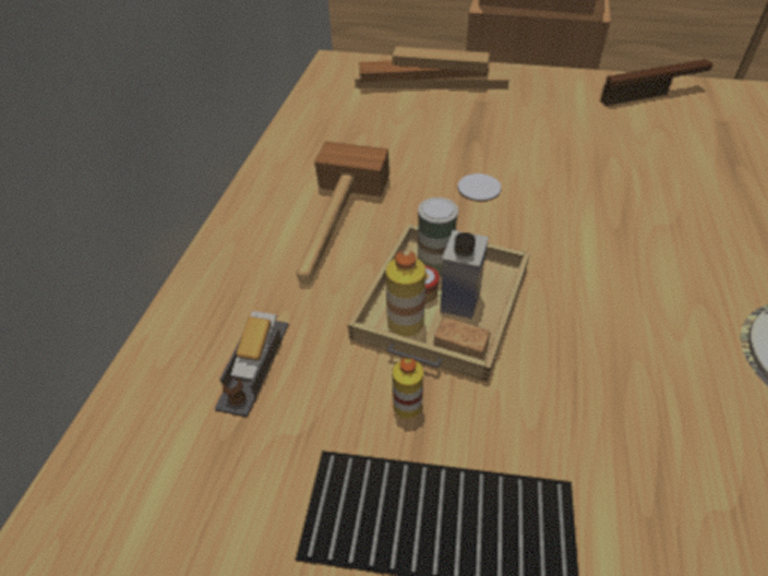

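The scene shows two glue bottles: the larger stands in the caddy at scene pixel (270,188) and the smaller on the bench at (313,184). I choose the one in the caddy, which the crop confirms is larger. The mat is on the left (+y) and the coaster on the right.

```bash
cat > fit.py <<'E'
from h import *
from scipy.optimize import minimize
def cyl(x,y,z0,prof):
    a=np.linspace(0,2*np.pi,40,endpoint=False)
    return np.vstack([np.c_[x+q*np.cos(a),y+q*np.sin(a),np.full(40,z0+h)] for q,h in prof])
def glue(x,y,z0,yaw=0): return [cyl(x,y,z0,[(.027,0),(.027,.108)]),cyl(x,y,z0,[(.027,.108),(.010,.122)]),cyl(x,y,z0,[(.010,.115),(.006,.139)])]
def varn(x,y,z0,yaw=0): return [cyl(x,y,z0,[(.029,0),(.029,.113)])]
def wax(x,y,z0,yaw=0): return [cyl(x,y,z0,[(.024,0),(.024,.036)])]
def box(x,y,z0,yaw,a,b,h):
    c,s=np.cos(yaw),np.sin(yaw)
    return np.array([[x+c*i*a/2-s*j*b/2,y+s*i*a/2+c*j*b/2,z0+k*h] for i in(-1,1) for j in(-1,1) for k in(0,1)])
def oil(x,y,z0,yaw=0): return [box(x,y,z0,yaw,.05,.06,.11),cyl(x-.012*np.sin(yaw),y+.012*np.cos(yaw),z0,[(.014,.11),(.014,.136)])]
def mask(p,parts):
    m=np.zeros((384*4,512*4),np.uint8)
    for P in parts: cv2.fillConvexPoly(m,cv2.convexHull((proj(p,P)*4+2).round().astype(np.int32)),1)
    return cv2.resize(m.astype(np.float32),(512,384),interpolation=cv2.INTER_AREA)
def fit(views,model,x0,z0,yaw=None):
    # views: [(pic, region, ignore-mask or None)]
    def cost(q):
        c=0
        for p,g,ig in views:
            m=mask(p,model(q[0]/1e3,q[1]/1e3,z0,np.radians(q[2]) if len(q)>2 else 0))
            d=np.abs(m-g)
            if ig is not None: d=d*~ig
            c+=d.sum()/g.sum()
        return c
    q0=[x0[0]*1e3,x0[1]*1e3]+([yaw] if yaw is not None else [])
    S=np.vstack([q0]+[np.array(q0)+8*np.eye(len(q0))[i] for i in range(len(q0))])
    o=minimize(cost,q0,method="Nelder-Mead",options=dict(initial_simplex=S,xatol=.1,fatol=1e-4))
    return o.x.round(1),round(o.fun,3)
def region(p,t,near,z=.05):
    best=None
    u=proj(p,[near[0],near[1],z])[0]
    for d in models.cut_out(p,t):
        ys,xs=np.nonzero(d["region"])
        if len(ys)==0: continue
        e=np.hypot(xs.mean()-u[0],ys.mean()-u[1])
        if e<25 and (best is None or e<best[0]): best=(e,d["region"],d["confidence"])
    return best
E
python3 - <<'E'
from fit import *
S=imaging.capture("scene");D=imaging.capture("side")
objs=dict(glue_bottle=(glue,(.585,.047)),oil_can=(oil,(.508,-.017)),varnish_can=(varn,(.566,-.077)),wax_tin=(wax,(.575,-.012)))
reg={}
for t,(m,x) in objs.items():
    for n,p in(("scene",S),("side",D)):
        b=region(p,t,x); reg[t,n]=b
        print(t,n,None if b is None else (round(b[0],1),round(b[2],2),int(b[1].sum())))
for t,(m,x) in objs.items():
    V=[]
    for n,p in(("scene",S),("side",D)):
        if reg[t,n] is None: continue
        ig=np.zeros((384,512),bool)
        for o in objs:
            if o!=t and reg[o,n] is not None: ig|=reg[o,n][1]
        V.append((p,reg[t,n][1].astype(float),ig))
    yaw=-7 if t=="oil_can" else None
    print(t,fit(V,m,x,.008,yaw),[fit([v],m,x,.008,yaw) for v in V])
f=lambda L,z:np.array([at_z(S,u/2.9+130,v/2.9+100,z)[:2] for u,v in L])
C=f([(218,282),(445,318),(262,112),(474,145)],.034)
print("caddy",C.round(3).tolist(),C.mean(0),np.degrees([np.arctan2(*(C[0]-C[2])[::-1]),np.arctan2(*(C[1]-C[3])[::-1]),np.arctan2(*(C[1]-C[0])[::-1])-np.pi/2,np.arctan2(*(C[3]-C[2])[::-1])-np.pi/2]))
M=f([(581,77),(694,72),(743,303),(621,308)],.004)
print("mat",M.round(3).tolist(),M.mean(0),np.degrees([np.arctan2(*(M[3]-M[0])[::-1]),np.arctan2(*(M[2]-M[1])[::-1])]))
for n,p,u0 in(("scene",S,(156,168)),("side",D,(319,125))):
    for d in models.cut_out(p,"coaster")[:3]:
        ys,xs=np.nonzero(d["region"]);print("coaster",n,d["confidence"],at_z(p,xs.mean()+.0,ys.mean()+.0,.005).round(4),len(xs))
E
```

```text
glue_bottle scene (np.float64(3.4), 0.77, 622)
glue_bottle side (np.float64(5.8), 0.72, 1350)
oil_can scene (np.float64(3.8), 0.56, 700)
oil_can side (np.float64(3.7), 0.76, 1388)
varnish_can scene (np.float64(5.9), 0.92, 696)
varnish_can side (np.float64(11.6), 0.97, 975)
wax_tin scene (np.float64(3.1), 0.54, 228)
wax_tin side (np.float64(10.7), 0.77, 182)
glue_bottle (array([583.5,  43.3]), np.float64(0.11)) [(array([583.9,  42.8]), np.float64(0.043)), (array([583.1,  45.6]), np.float64(0.052))]
oil_can (array([510.3, -11.6,  -4.3]), np.float64(0.129)) [(array([512.8, -11.6,  -3.4]), np.float64(0.059)), (array([509.5, -11.3,  -3.3]), np.float64(0.05))]
varnish_can (array([559.2, -83.4]), np.float64(0.108)) [(array([559.3, -83.9]), np.float64(0.044)), (array([558.9, -80.9]), np.float64(0.056))]
wax_tin (array([570.2, -19.3]), np.float64(0.279)) [(array([562.1, -19.1]), np.float64(0.125)), (array([570. , -19.2]), np.float64(0.043))]
caddy [[0.634, -0.14], [0.675, 0.086], [0.424, -0.105], [0.468, 0.122]] [ 0.55026103 -0.00927536] [ -9.50556574  -9.95155264 -10.31893081 -11.04960868]
mat [[0.354, 0.248], [0.348, 0.375], [0.643, 0.389], [0.648, 0.265]] [0.49805141 0.31910137] [3.35269078 2.66328955]
coaster scene 0.55 [ 0.5113 -0.3122  0.005 ] 462
coaster side 0.58 [ 0.5089 -0.3071  0.005 ] 395
```

apply_moves:
  moves:
    - [[0, 0, 0], 7]
    - [[0, 0, 0], 7]
    - [[0, 0, 0], 7]
    - [[0, 0, 0], 7]
    - [[0, 0, 0], 7]
  hand: 0.08

```text
time_s: 2.37
tcp_pos: [0.1599, 0.6042, 0.2226]
ee_rot: [[0.64, -0.768, 0.0], [-0.768, -0.64, 0.0], [-0.0, -0.0, -1.0]]
wrist_force: [0.6, 1.1, 0.6]
gripper_width: 0.92
gripper_force: 0.0
```

apply_moves:
  moves:
    - [[0, 0, 0], 7]
    - [[0, 0, 0], 7]
    - [[0, 0, 0], 7]
    - [[0, 0, 0], 7]
    - [[0, 0, 0], 7]

```text
time_s: 2.78
tcp_pos: [0.1599, 0.6042, 0.2226]
ee_rot: [[0.084, -0.996, 0.0], [-0.996, -0.084, 0.0], [-0.0, -0.0, -1.0]]
wrist_force: [0.9, 0.1, 0.9]
gripper_width: 0.922
gripper_force: 0.0
```

apply_moves:
  moves:
    - [[0, 0, 0], 7]
    - [[0, 0, 0], 2.2]
    - [[0, 0, 0], 0]

```text
time_s: 3.03
tcp_pos: [0.1599, 0.6042, 0.2225]
ee_rot: [[-0.071, -0.997, -0.0], [-0.997, 0.071, 0.0], [-0.0, 0.0, -1.0]]
wrist_force: [-0.8, 0.8, -0.5]
gripper_width: 0.92
gripper_force: 0.0
```

```bash
cat > plan.py <<'E'
import sys
from h import *
def to(x,y,z):
    s=r.sense();R=s["ee_rot"];d=R.T@(np.array([x,y,z])-s["tcp_pos"])
    print("t",round(s["time_s"],2),"tcp",s["tcp_pos"].round(4),"toolx yaw",round(np.degrees(np.arctan2(R[1,0],R[0,0])),2),"w",round(s["gripper_width"]*.087,4),"f",s["wrist_force"].round(1),"gf",round(s["gripper_force"],1),"j6",round(s["joints"][5],1),"tool shift mm",(d*1e3).round(1))
if __name__=="__main__": to(*map(float,sys.argv[1:4]))
E
python3 plan.py .5835 .044 .22
```

```text
t 3.03 tcp [0.1599 0.6042 0.2225] toolx yaw -94.06 w 0.08 f [-0.8  0.8 -0.5] gf 0.0 j6 -94.0 tool shift mm [ 528.8 -462.2    2.5]
```

apply_moves:
  moves:
    - [[0.031, -0.027, 0], 0]
    - [[0.031, -0.027, 0], 0]
    - [[0.031, -0.027, 0], 0]
    - [[0.031, -0.027, 0], 0]
    - [[0.031, -0.027, 0], 0]

```text
time_s: 3.45
tcp_pos: [0.2844, 0.4385, 0.2227]
ee_rot: [[-0.068, -0.998, 0.0], [-0.998, 0.068, 0.0], [-0.0, -0.0, -1.0]]
wrist_force: [0.4, 1.4, 0.3]
gripper_width: 0.919
gripper_force: 0.0
```

apply_moves:
  moves:
    - [[0.031, -0.027, 0], 0]
    - [[0.031, -0.027, 0], 0]
    - [[0.031, -0.027, 0], 0]
    - [[0.031, -0.027, 0], 0]
    - [[0.031, -0.027, 0], 0]

```text
time_s: 3.87
tcp_pos: [0.4083, 0.2743, 0.223]
ee_rot: [[-0.068, -0.998, 0.001], [-0.998, 0.068, 0.001], [-0.001, -0.001, -1.0]]
wrist_force: [1.6, -0.3, -1.2]
gripper_width: 0.916
gripper_force: 0.0
```

apply_moves:
  moves:
    - [[0.031, -0.027, 0], 0]
    - [[0.031, -0.027, 0], 0]
    - [[0.031, -0.027, 0], 0]
    - [[0.031, -0.027, 0], 0]
    - [[0.031, -0.027, 0], 0]

```text
time_s: 4.28
tcp_pos: [0.5322, 0.11, 0.2229]
ee_rot: [[-0.069, -0.998, 0.001], [-0.998, 0.069, 0.0], [-0.0, -0.001, -1.0]]
wrist_force: [0.6, 1.1, -0.7]
gripper_width: 0.918
gripper_force: 0.0
```

apply_moves:
  moves:
    - [[0.031, -0.027, 0], 0]
    - [[0.031, -0.027, 0], 0]
    - [[0, 0, 0], 0]

```text
time_s: 4.53
tcp_pos: [0.5839, 0.0411, 0.222]
ee_rot: [[-0.075, -0.997, 0.001], [-0.997, 0.075, -0.002], [0.001, -0.001, -1.0]]
wrist_force: [0.5, 0.6, 1.0]
gripper_width: 0.921
gripper_force: 0.0
```

```bash
python3 plan.py .5835 .044 .22
python3 - <<'E'
from h import *
p=imaging.capture("wrist");f=p["frame"].copy();np.save("w1.npy",p,allow_pickle=True)
a=np.linspace(0,6.28,40)
for (x,y,rr,z) in [(.5835,.044,.027,.116),(.559,-.083,.029,.121),(.570,-.0192,.024,.044)]:
    for q in proj(p,np.c_[x+rr*np.cos(a),y+rr*np.sin(a),0*a+z],True): cv2.circle(f,tuple(int(round(v)) for v in q),0,(255,0,255),-1)
cv2.imwrite("pics/w1.png",cv2.resize(f,None,fx=1.5,fy=1.5))
E
```

```text
t 4.53 tcp [0.5839 0.0411 0.222 ] toolx yaw -94.32 w 0.0801 f [0.5 0.6 1. ] gf 0.0 j6 -24.3 tool shift mm [-2.8  0.7  2. ]
```

View pics/w1.png

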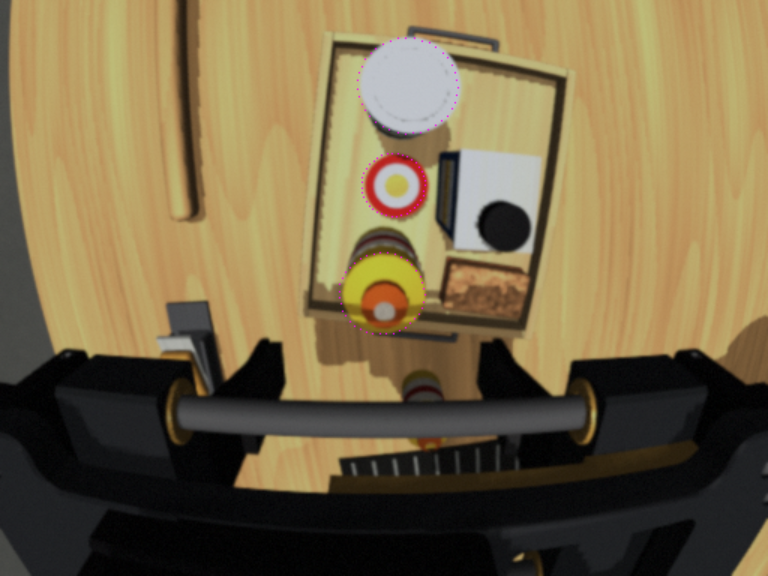

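The wrist view shows the varnish lid at (409,85), the tin at (396,186), the oil can's flat top at about (497,202), the glue bottle at (384,290) and the sanding block at (487,288). The fitted circles match. I'll refine the oil can and grasp the glue bottle.

Run:
```python
from h import *
p=np.load("w1.npy",allow_pickle=True).item()
c=np.array([at_z(p,u/1.5,v/1.5,.118,True)[:2] for u,v in[(458,150),(541,155),(533,253),(455,250)]])
print(c.round(4).tolist(),c.mean(0));d=lambda a,b:np.degrees(np.arctan2(*(c[a]-c[b])[::-1]))
print(d(0,1),d(3,2),d(3,0)-90,d(2,1)-90)
print(at_z(p,504/1.5,227/1.5,.144,True))
k=np.array([at_z(p,u/1.5,v/1.5,.034,True)[:2] for u,v in[(328,34),(573,72),(527,334),(305,313)]]);print("caddy",k.round(3).tolist(),k.mean(0))
```

```text
[[0.5314, -0.0425], [0.4792, -0.0384], [0.4854, 0.0233], [0.5361, 0.0183]] [ 0.50804728 -0.00981685]
-4.543642797887983 -5.603927629581404 -4.399409848763369 -5.76663443186375
[0.51177815 0.0010718  0.144     ]
caddy [[0.611, -0.143], [0.415, -0.108], [0.46, 0.117], [0.651, 0.082]] [ 0.53400294 -0.01307356]
```

apply_moves:
  moves:
    - [[-0.003, 0.001, 0.035], 0]
    - [[0, 0, 0.035], 0]
    - [[0, 0, 0.035], 0]
    - [[0, 0, 0.034], 0]
    - [[0, 0, 0], 0]

```text
time_s: 5.0
tcp_pos: [0.5743, 0.0489, 0.0769]
ee_rot: [[-0.07, -0.997, -0.014], [-0.998, 0.07, -0.003], [0.004, 0.014, -1.0]]
wrist_force: [-2.0, 0.0, -0.9]
gripper_width: 0.92
gripper_force: 0.0
```

apply_moves:
  moves:
    - [[0, 0, 0], 0]
    - [[0, 0, 0], 0]
    - [[0, 0, 0], 0]
    - [[0, 0, 0], 0]
    - [[0, 0, 0], 0]
  hand: 0.03

```text
time_s: 5.42
tcp_pos: [0.5814, 0.0498, 0.0857]
ee_rot: [[-0.07, -0.998, 0.005], [-0.998, 0.07, 0.001], [-0.002, -0.005, -1.0]]
wrist_force: [2.0, -0.1, 0.8]
gripper_width: 0.624
gripper_force: 0.7
```

```bash
python3 plan.py .593 .322 .083
```

```text
t 5.42 tcp [0.5814 0.0498 0.0857] toolx yaw -94.0 w 0.0543 f [ 2.  -0.1  0.8] gf 0.7 j6 -24.8 tool shift mm [-272.3    7.5    3.1]
```

apply_moves:
  moves:
    - [[0, 0, 0], 0]
    - [[0, 0, 0], 0]
    - [[0, 0, 0], 0]
    - [[0, 0, 0], 0]
    - [[0, 0, 0], 0]

```text
time_s: 5.83
tcp_pos: [0.5816, 0.0496, 0.0856]
ee_rot: [[-0.07, -0.998, 0.004], [-0.998, 0.07, 0.001], [-0.001, -0.004, -1.0]]
wrist_force: [0.6, 0.2, 5.8]
gripper_width: 0.61
gripper_force: 29.9
```

```bash
python3 plan.py .593 .322 .083; python3 plan.py .593 .322 .083
```

```text
t 5.83 tcp [0.5816 0.0496 0.0856] toolx yaw -93.99 w 0.0531 f [0.6 0.2 5.8] gf 29.9 j6 -24.8 tool shift mm [-272.5    7.6    2.8]
t 5.83 tcp [0.5816 0.0496 0.0856] toolx yaw -93.99 w 0.0531 f [0.6 0.2 5.8] gf 29.9 j6 -24.8 tool shift mm [-272.5    7.6    2.8]
```

apply_moves:
  moves:
    - [[0, 0, -0.02], 0]
    - [[0, 0, -0.03], 0]
    - [[0, 0, -0.03], 0]
    - [[0, 0, -0.03], 0]
    - [[0, 0, -0.02], 0]

```text
time_s: 6.25
tcp_pos: [0.58, 0.0493, 0.2159]
ee_rot: [[-0.07, -0.998, 0.002], [-0.998, 0.07, 0.001], [-0.001, -0.001, -1.0]]
wrist_force: [1.2, 0.6, -2.5]
gripper_width: 0.613
gripper_force: 29.9
```

apply_moves:
  moves:
    - [[-0.015, 0, 0], 0]
    - [[-0.03, 0.001, 0], 0]
    - [[-0.03, 0.001, 0], 0]
    - [[-0.03, 0.001, 0], 0]
    - [[-0.03, 0.001, 0], 0]

```text
time_s: 6.67
tcp_pos: [0.5839, 0.1855, 0.2114]
ee_rot: [[-0.071, -0.997, -0.004], [-0.997, 0.071, -0.001], [0.001, 0.004, -1.0]]
wrist_force: [0.5, -0.4, -2.7]
gripper_width: 0.612
gripper_force: 29.9
```

apply_moves:
  moves:
    - [[-0.03, 0.001, 0], 0]
    - [[-0.03, 0, 0], 0]
    - [[-0.03, 0, 0], 0]
    - [[-0.03, 0, 0], 0]
    - [[-0.015, 0, 0], 0]

```text
time_s: 7.08
tcp_pos: [0.5926, 0.3224, 0.2106]
ee_rot: [[-0.068, -0.998, -0.004], [-0.998, 0.068, -0.001], [0.001, 0.003, -1.0]]
wrist_force: [0.1, -1.3, -3.2]
gripper_width: 0.609
gripper_force: 29.9
```

apply_moves:
  moves:
    - [[-0.011, 0, 0], 0]
    - [[0, 0, 0], 0]
    - [[0, 0, 0], 0]
    - [[0, 0, 0], 0]
    - [[0, 0, 0], 0]

```text
time_s: 7.5
tcp_pos: [0.5947, 0.3285, 0.2136]
ee_rot: [[-0.072, -0.997, -0.0], [-0.997, 0.072, -0.0], [0.0, 0.0, -1.0]]
wrist_force: [-0.1, 0.3, -2.6]
gripper_width: 0.611
gripper_force: 29.9
```

```bash
python3 plan.py .596 .330 .0826;  python3 - <<'E'
from h import *
for n in ["scene","wrist"]:
    p=imaging.capture(n);f=p["frame"]
    np.save(n+"2.npy",p,allow_pickle=True)
    cv2.imwrite(f"pics/{n}2.png",cv2.resize(f[100:240,130:400] if n=="scene" else f,None,fx=2.9 if n=="scene" else 1.4,fy=2.9 if n=="scene" else 1.4))
E
```

```text
t 7.5 tcp [0.5947 0.3285 0.2136] toolx yaw -94.12 w 0.0532 f [-0.1  0.3 -2.6] gf 29.9 j6 -46.6 tool shift mm [ -1.6  -1.2 131. ]
```

View pics/wrist2.png

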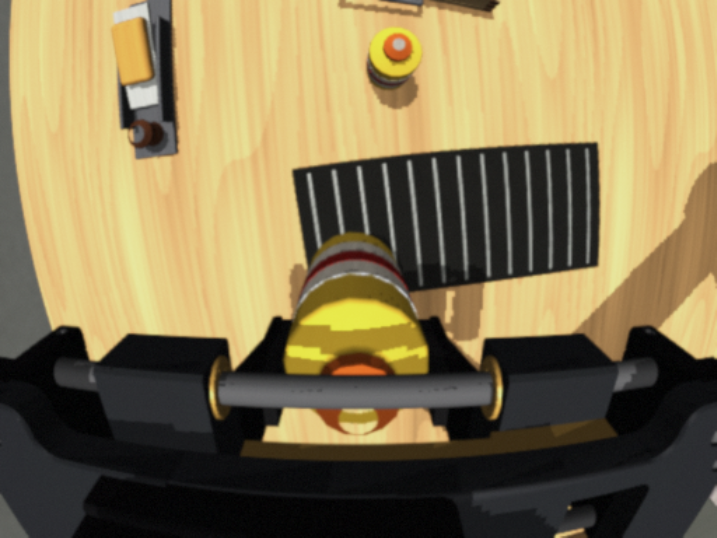

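The wrist view shows the bottle held upright, with mat corners at (294,170), (598,143) and (598,266). I'll check the mat pose from these.

Run:
```python
from h import *
p=np.load("wrist2.npy",allow_pickle=True).item()
c=np.array([at_z(p,u/1.4,v/1.4,.004,True)[:2] for u,v in[(294,170),(598,143),(598,266)]])
print(c.round(4).tolist(),"centre",(c[0]+c[2])/2,"yaw",np.degrees(np.arctan2(*(c[0]-c[1])[::-1])))
```

```text
[[0.6444, 0.2634], [0.3478, 0.2465], [0.341, 0.3743]] centre [0.4927203  0.31887273] yaw 3.2724104773898284
```

apply_moves:
  moves:
    - [[-0.001, -0.001, 0.02], 0]
    - [[0, 0, 0.03], 0]
    - [[0, 0, 0.03], 0]
    - [[0, 0, 0.03], 0]
    - [[0, 0, 0.015], 0]

```text
time_s: 8.02
tcp_pos: [0.5939, 0.3288, 0.0845]
ee_rot: [[-0.072, -0.997, -0.005], [-0.997, 0.072, -0.003], [0.004, 0.005, -1.0]]
wrist_force: [-1.1, -0.9, -3.4]
gripper_width: 0.611
gripper_force: 29.9
```

apply_moves:
  moves:
    - [[0, 0, 0.006], 0]
    - [[0, 0, 0], 0]
    - [[0, 0, 0], 0]
    - [[0, 0, 0], 0]
    - [[0, 0, 0], 0]

```text
time_s: 8.43
tcp_pos: [0.5964, 0.3312, 0.0836]
ee_rot: [[-0.07, -0.998, 0.002], [-0.998, 0.07, 0.001], [-0.002, -0.001, -1.0]]
wrist_force: [0.7, -0.2, -2.6]
gripper_width: 0.613
gripper_force: 30.0
```

```bash
python3 plan.py .596 .330 .082
```

```text
t 8.43 tcp [0.5964 0.3312 0.0836] toolx yaw -94.04 w 0.0533 f [ 0.7 -0.2 -2.6] gf 30.0 j6 -46.6 tool shift mm [1.2 0.3 1.6]
```

apply_moves:
  moves:
    - [[0, 0, 0.002], 0]
    - [[0, 0, 0], 0]
    - [[0, 0, 0], 0]

```text
time_s: 8.68
tcp_pos: [0.5964, 0.3313, 0.0814]
ee_rot: [[-0.07, -0.998, 0.002], [-0.998, 0.07, 0.001], [-0.001, -0.002, -1.0]]
wrist_force: [0.8, 0.7, 0.4]
gripper_width: 0.61
gripper_force: 30.0
```

apply_moves:
  moves:
    - [[0, 0, 0], 0]
    - [[0, 0, 0], 0]
    - [[0, 0, 0], 0]
    - [[0, 0, 0], 0]
    - [[0, 0, 0], 0]
  hand: 0.072

```text
time_s: 9.1
tcp_pos: [0.5958, 0.3309, 0.0806]
ee_rot: [[-0.07, -0.998, -0.0], [-0.998, 0.07, -0.0], [0.0, 0.0, -1.0]]
wrist_force: [-0.8, -0.9, -0.0]
gripper_width: 0.815
gripper_force: 0.0
```

apply_moves:
  moves:
    - [[0, 0, -0.03], 0]
    - [[0, 0, -0.035], 0]
    - [[0, 0, -0.035], 0]
    - [[0, 0, -0.03], 0]
    - [[0, 0, 0], 0]

```text
time_s: 9.52
tcp_pos: [0.5991, 0.3326, 0.2194]
ee_rot: [[-0.069, -0.998, 0.013], [-0.998, 0.069, 0.008], [-0.008, -0.012, -1.0]]
wrist_force: [0.1, -0.0, 1.3]
gripper_width: 0.825
gripper_force: 0.0
```

apply_moves:
  moves:
    - [[0.035, 0.006, 0], 0]
    - [[0.035, 0.006, 0], 0]
    - [[0.035, 0.006, 0], 0]
    - [[0.035, 0.006, 0], 0]
    - [[0.035, 0.006, 0], 0]
  hand: 0.08

```text
time_s: 9.93
tcp_pos: [0.5528, 0.1569, 0.2104]
ee_rot: [[-0.07, -0.998, -0.0], [-0.998, 0.07, -0.0], [0.0, 0.0, -1.0]]
wrist_force: [0.0, 0.4, -0.1]
gripper_width: 0.916
gripper_force: 0.0
```

apply_moves:
  moves:
    - [[0.035, 0.007, 0], 0]
    - [[0.035, 0.007, 0], 0]
    - [[0.035, 0.007, 0], 0]
    - [[0.035, 0.007, 0], 0]
    - [[0.032, 0.006, 0], 0]

```text
time_s: 10.35
tcp_pos: [0.5065, -0.0125, 0.2106]
ee_rot: [[-0.07, -0.998, 0.0], [-0.998, 0.07, 0.0], [-0.0, -0.0, -1.0]]
wrist_force: [-0.3, -0.6, -0.5]
gripper_width: 0.921
gripper_force: 0.0
```

apply_moves:
  moves:
    - [[0, 0, 0], 0]
    - [[0, 0, 0], 0]
    - [[0, 0, 0], 0]
    - [[0, 0, 0], 0]
    - [[0, 0, 0], 0]

```text
time_s: 10.77
tcp_pos: [0.508, -0.0098, 0.2104]
ee_rot: [[-0.069, -0.998, -0.0], [-0.998, 0.069, 0.0], [-0.0, 0.0, -1.0]]
wrist_force: [0.7, 0.4, -0.2]
gripper_width: 0.918
gripper_force: 0.0
```

```bash
python3 plan.py .5085 -.0105 .0835
python3 - <<'E'
from fit import *
from h import *
p=imaging.capture("wrist");cv2.imwrite("pics/w3.png",p["frame"]);np.save("w3.npy",p,allow_pickle=True)
S=imaging.capture("scene");D=imaging.capture("side")
for n,q in (("scene",S),("side",D)):
  b=region(q,"glue_bottle",(.596,.325))
  if b: print(n,b[0],b[2],fit([(q,b[1].astype(float),None)],glue,(.596,.325),.004))
E
```

```text
t 10.77 tcp [ 0.508  -0.0098  0.2104] toolx yaw -93.94 w 0.0799 f [ 0.7  0.4 -0.2] gf 0.0 j6 -21.2 tool shift mm [  0.7  -0.6 126.9]
scene 2.134038980089808 0.63 (array([596.8, 325.2]), np.float64(0.067))
side 2.859889985602586 0.75 (array([597.4, 327.5]), np.float64(0.039))
```

View pics/w3.png

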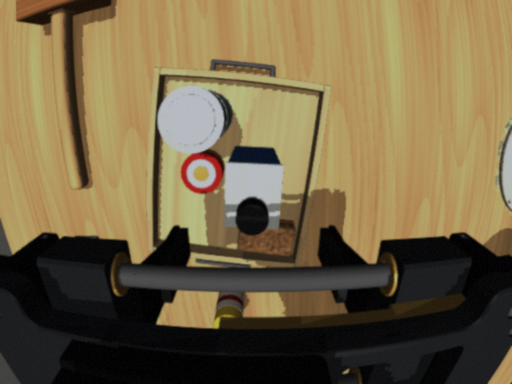

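The glue bottle stands on the mat. The oil can top at (253,190) is centred between the fingers. Next I'll grasp the oil can.

apply_moves:
  moves:
    - [[0, 0, 0.025], 0]
    - [[0, 0, 0.035], 0]
    - [[0, 0, 0.035], 0]
    - [[0, 0, 0.02], 0]
    - [[0, 0, 0.012], 0]

```text
time_s: 11.43
tcp_pos: [0.5057, -0.011, 0.0806]
ee_rot: [[-0.07, -0.998, -0.005], [-0.998, 0.07, -0.001], [0.001, 0.005, -1.0]]
wrist_force: [0.3, -0.0, 0.2]
gripper_width: 0.916
gripper_force: 0.0
```

apply_moves:
  moves:
    - [[0, 0, 0], 0]
    - [[0, 0, 0], 0]
    - [[0, 0, 0], 0]
    - [[0, 0, 0], 0]

```text
time_s: 11.77
tcp_pos: [0.5086, -0.0105, 0.0849]
ee_rot: [[-0.07, -0.998, 0.003], [-0.998, 0.07, 0.001], [-0.001, -0.003, -1.0]]
wrist_force: [0.1, 0.2, 0.5]
gripper_width: 0.918
gripper_force: 0.0
```

apply_moves:
  moves:
    - [[0, 0, 0], 0]
    - [[0, 0, 0], 0]
    - [[0, 0, 0], 0]
    - [[0, 0, 0], 0]
    - [[0, 0, 0], 0]
  hand: 0.03

```text
time_s: 12.18
tcp_pos: [0.5076, -0.0108, 0.0837]
ee_rot: [[-0.07, -0.998, 0.0], [-0.998, 0.07, 0.0], [-0.0, -0.0, -1.0]]
wrist_force: [0.7, -0.2, 0.3]
gripper_width: 0.627
gripper_force: 0.0
```

apply_moves:
  moves:
    - [[0, 0, 0], 0]
    - [[0, 0, 0], 0]
    - [[0, 0, 0], 0]
    - [[0, 0, 0], 0]
    - [[0, 0, 0], 0]

```text
time_s: 12.6
tcp_pos: [0.508, -0.0107, 0.0838]
ee_rot: [[-0.07, -0.998, 0.001], [-0.998, 0.07, 0.0], [-0.0, -0.001, -1.0]]
wrist_force: [1.4, 0.6, -0.0]
gripper_width: 0.575
gripper_force: 29.6
```

```bash
python3 plan.py .4955 .319 .213
```

```text
t 12.6 tcp [ 0.508  -0.0107  0.0838] toolx yaw -94.02 w 0.05 f [ 1.4  0.6 -0. ] gf 29.6 j6 -21.2 tool shift mm [-328.    35.4 -129.2]
```

apply_moves:
  moves:
    - [[0, 0, -0.02], 0]
    - [[0, 0, -0.03], 0]
    - [[0, 0, -0.03], 0]
    - [[0, 0, -0.03], 0]
    - [[0, 0, -0.02], 0]

```text
time_s: 13.02
tcp_pos: [0.5074, -0.0108, 0.2155]
ee_rot: [[-0.07, -0.998, 0.001], [-0.998, 0.07, 0.0], [-0.0, -0.001, -1.0]]
wrist_force: [0.4, -0.6, -2.9]
gripper_width: 0.579
gripper_force: 29.6
```

apply_moves:
  moves:
    - [[-0.015, 0.001, 0], 0]
    - [[-0.03, 0.003, 0], 0]
    - [[-0.03, 0.003, 0], 0]
    - [[-0.03, 0.003, 0], 0]
    - [[-0.03, 0.003, 0], 0]

```text
time_s: 13.43
tcp_pos: [0.5026, 0.1255, 0.2123]
ee_rot: [[-0.071, -0.997, -0.003], [-0.997, 0.071, -0.001], [0.001, 0.003, -1.0]]
wrist_force: [0.7, 0.2, -2.7]
gripper_width: 0.577
gripper_force: 29.6
```

apply_moves:
  moves:
    - [[-0.03, 0.004, 0], 0]
    - [[-0.03, 0.004, 0], 0]
    - [[-0.03, 0.004, 0], 0]
    - [[-0.03, 0.004, 0], 0]
    - [[-0.03, 0.003, 0], 0]

```text
time_s: 13.85
tcp_pos: [0.494, 0.2765, 0.2121]
ee_rot: [[-0.071, -0.998, -0.003], [-0.998, 0.071, -0.002], [0.002, 0.003, -1.0]]
wrist_force: [0.8, 0.9, -3.0]
gripper_width: 0.578
gripper_force: 29.6
```

apply_moves:
  moves:
    - [[-0.028, 0.003, 0], 0]
    - [[-0.015, 0, 0], 0]
    - [[0, 0, 0], 0]
    - [[0, 0, 0], 0]
    - [[0, 0, 0], 0]

```text
time_s: 14.27
tcp_pos: [0.4951, 0.3177, 0.2127]
ee_rot: [[-0.071, -0.997, -0.002], [-0.997, 0.071, -0.002], [0.002, 0.002, -1.0]]
wrist_force: [0.1, -0.1, -2.2]
gripper_width: 0.578
gripper_force: 29.6
```

apply_moves:
  moves:
    - [[0, 0, 0], 0]
    - [[0, 0, 0], 0]

```text
time_s: 14.43
tcp_pos: [0.4957, 0.3177, 0.2136]
ee_rot: [[-0.072, -0.997, -0.0], [-0.997, 0.072, -0.0], [0.0, 0.0, -1.0]]
wrist_force: [0.3, -0.0, -3.7]
gripper_width: 0.578
gripper_force: 29.6
```

```bash
python3 plan.py .4955 .319 .080
```

```text
t 14.43 tcp [0.4957 0.3177 0.2136] toolx yaw -94.11 w 0.0503 f [ 0.3 -0.  -3.7] gf 29.6 j6 -52.5 tool shift mm [ -1.4   0.3 133.6]
```

apply_moves:
  moves:
    - [[-0.001, 0, 0.025], 0]
    - [[0, 0, 0.035], 0]
    - [[0, 0, 0.035], 0]
    - [[0, 0, 0.025], 0]
    - [[0, 0, 0.01], 0]

```text
time_s: 14.85
tcp_pos: [0.4938, 0.3171, 0.0796]
ee_rot: [[-0.072, -0.997, -0.006], [-0.997, 0.072, -0.005], [0.006, 0.005, -1.0]]
wrist_force: [-2.0, -1.8, 6.3]
gripper_width: 0.574
gripper_force: 29.5
```

apply_moves:
  moves:
    - [[0, 0, 0], 0]
    - [[0, 0, 0.003], 0]
    - [[0, 0, 0], 0]
    - [[0, 0, 0], 0]
    - [[0, 0, 0], 0]

```text
time_s: 15.27
tcp_pos: [0.4964, 0.3205, 0.082]
ee_rot: [[-0.07, -0.998, 0.002], [-0.998, 0.07, 0.002], [-0.002, -0.002, -1.0]]
wrist_force: [-0.6, 0.5, -2.6]
gripper_width: 0.577
gripper_force: 29.7
```

apply_moves:
  moves:
    - [[0, 0, 0], 0]
    - [[0, 0, 0], 0]
    - [[0, 0, 0], 0]
    - [[0, 0, 0], 0]
    - [[0, 0, 0], 0]
  hand: 0.068

```text
time_s: 15.68
tcp_pos: [0.496, 0.3201, 0.081]
ee_rot: [[-0.07, -0.998, 0.001], [-0.998, 0.07, 0.001], [-0.001, -0.001, -1.0]]
wrist_force: [-0.3, -0.3, 0.5]
gripper_width: 0.772
gripper_force: 0.0
```

apply_moves:
  moves:
    - [[0, 0, -0.03], 0]
    - [[0, 0, -0.035], 0]
    - [[0, 0, -0.035], 0]
    - [[0, 0, -0.03], 0]
    - [[0, 0, 0], 0]

```text
time_s: 16.1
tcp_pos: [0.499, 0.3222, 0.2185]
ee_rot: [[-0.069, -0.998, 0.012], [-0.998, 0.069, 0.009], [-0.01, -0.011, -1.0]]
wrist_force: [0.9, 0.8, 1.0]
gripper_width: 0.782
gripper_force: 0.0
```

apply_moves:
  moves:
    - [[0.033, -0.007, 0], 0]
    - [[0.033, -0.007, 0], 0]
    - [[0.033, -0.007, 0], 0]
    - [[0.033, -0.007, 0], 0]
    - [[0.033, -0.007, 0], 0]
  hand: 0.082

```text
time_s: 16.52
tcp_pos: [0.519, 0.1514, 0.2105]
ee_rot: [[-0.07, -0.998, 0.0], [-0.998, 0.07, 0.0], [-0.0, -0.0, -1.0]]
wrist_force: [0.4, -0.1, 0.6]
gripper_width: 0.932
gripper_force: 0.0
```

apply_moves:
  moves:
    - [[0.033, -0.008, 0], 0]
    - [[0.033, -0.008, 0], 0]
    - [[0.033, -0.008, 0], 0]
    - [[0.033, -0.008, 0], 0]
    - [[0.033, -0.008, 0], 0]

```text
time_s: 16.93
tcp_pos: [0.5474, -0.0162, 0.2106]
ee_rot: [[-0.07, -0.998, 0.0], [-0.998, 0.07, 0.0], [-0.0, -0.0, -1.0]]
wrist_force: [1.8, 0.5, -0.0]
gripper_width: 0.944
gripper_force: 0.0
```

apply_moves:
  moves:
    - [[0.033, -0.008, 0], 0]
    - [[0.032, -0.008, 0], 0]
    - [[0, 0, 0], 0]
    - [[0, 0, 0], 0]
    - [[0, 0, 0], 0]

```text
time_s: 17.35
tcp_pos: [0.5586, -0.0805, 0.2103]
ee_rot: [[-0.071, -0.997, -0.0], [-0.997, 0.071, 0.0], [-0.0, 0.0, -1.0]]
wrist_force: [-0.7, 1.4, -0.1]
gripper_width: 0.941
gripper_force: 0.0
```

apply_moves:
  moves:
    - [[0, 0, 0], 0]
    - [[0, 0, 0], 0]
    - [[0, 0, 0], 0]

```text
time_s: 17.6
tcp_pos: [0.5588, -0.0795, 0.2107]
ee_rot: [[-0.068, -0.998, 0.0], [-0.998, 0.068, 0.0], [-0.0, -0.0, -1.0]]
wrist_force: [-0.3, -0.6, -0.9]
gripper_width: 0.941
gripper_force: 0.0
```

```bash
python3 plan.py .559 -.0825 .0835
python3 - <<'E'
from fit import *
S=imaging.capture("scene");D=imaging.capture("side")
for n,q in (("scene",S),("side",D)):
 for t,m,x,z,y in (("glue_bottle",glue,(.597,.326),.004,None),("oil_can",oil,(.495,.319),.004,-4),("varnish_can",varn,(.559,-.0825),.008,None)):
  b=region(q,t,x)
  if b: print(n,t,round(b[2],2),fit([(q,b[1].astype(float),None)],m,x,z,y))
E
```

```text
t 17.6 tcp [ 0.5588 -0.0795  0.2107] toolx yaw -93.92 w 0.0818 f [-0.3 -0.6 -0.9] gf 0.0 j6 -12.3 tool shift mm [  3.   -0.3 127.2]
scene glue_bottle 0.98 (array([599.4, 323.5]), np.float64(0.074))
scene oil_can 0.89 (array([496.4, 319.7,  -9.8]), np.float64(0.125))
scene varnish_can 0.88 (array([560.2, -84.3]), np.float64(0.133))
side glue_bottle 0.65 (array([597.2, 327.2]), np.float64(0.045))
side oil_can 0.69 (array([497.2, 321.1,  -5.4]), np.float64(0.044))
side varnish_can 0.95 (array([558.9, -86.5]), np.float64(0.09))
```

apply_moves:
  moves:
    - [[0.003, 0, 0.025], 0]
    - [[0, 0, 0.035], 0]
    - [[0, 0, 0.035], 0]
    - [[0, 0, 0.02], 0]
    - [[0, 0, 0.012], 0]

```text
time_s: 18.42
tcp_pos: [0.5566, -0.0838, 0.0803]
ee_rot: [[-0.071, -0.997, -0.005], [-0.997, 0.071, -0.0], [0.001, 0.005, -1.0]]
wrist_force: [-0.2, -0.4, -0.0]
gripper_width: 0.943
gripper_force: 0.0
```

apply_moves:
  moves:
    - [[0, 0, 0], 0]
    - [[0, 0, 0], 0]
    - [[0, 0, 0], 0]
    - [[0, 0, 0], 0]

```text
time_s: 18.75
tcp_pos: [0.5597, -0.0835, 0.0851]
ee_rot: [[-0.07, -0.998, 0.003], [-0.998, 0.07, 0.0], [-0.0, -0.003, -1.0]]
wrist_force: [0.0, -0.4, -0.2]
gripper_width: 0.941
gripper_force: 0.0
```

apply_moves:
  moves:
    - [[0, 0, 0], 0]
    - [[0, 0, 0], 0]
    - [[0, 0, 0], 0]
    - [[0, 0, 0], 0]
    - [[0, 0, 0], 0]
  hand: 0.04

```text
time_s: 19.17
tcp_pos: [0.5585, -0.0835, 0.0838]
ee_rot: [[-0.07, -0.998, -0.0], [-0.998, 0.07, -0.0], [0.0, 0.0, -1.0]]
wrist_force: [-0.3, -1.5, 2.5]
gripper_width: 0.66
gripper_force: 30.0
```

apply_moves:
  moves:
    - [[0, 0, 0], 0]
    - [[0, 0, 0], 0]
    - [[0, 0, 0], 0]
    - [[0, 0, 0], 0]
    - [[0, 0, 0], 0]

```text
time_s: 19.58
tcp_pos: [0.5585, -0.0836, 0.0838]
ee_rot: [[-0.07, -0.998, -0.0], [-0.998, 0.07, -0.0], [0.0, 0.0, -1.0]]
wrist_force: [-1.6, 0.4, 3.6]
gripper_width: 0.659
gripper_force: 30.0
```

```bash
python3 plan.py .3965 .314 .213
```

```text
t 19.58 tcp [ 0.5585 -0.0836  0.0838] toolx yaw -94.02 w 0.0573 f [-1.6  0.4  3.6] gf 30.0 j6 -12.0 tool shift mm [-385.2  189.5 -129.2]
```

apply_moves:
  moves:
    - [[0, 0, -0.02], 0]
    - [[0, 0, -0.03], 0]
    - [[0, 0, -0.03], 0]
    - [[0, 0, -0.03], 0]
    - [[0, 0, -0.02], 0]

```text
time_s: 20.0
tcp_pos: [0.5594, -0.0835, 0.2157]
ee_rot: [[-0.07, -0.998, 0.003], [-0.998, 0.07, 0.0], [-0.0, -0.003, -1.0]]
wrist_force: [0.9, 0.3, -3.0]
gripper_width: 0.664
gripper_force: 30.0
```

apply_moves:
  moves:
    - [[-0.015, 0.01, 0], 0]
    - [[-0.028, 0.015, 0], 0]
    - [[-0.028, 0.015, 0], 0]
    - [[-0.028, 0.015, 0], 0]
    - [[-0.028, 0.015, 0], 0]

```text
time_s: 20.42
tcp_pos: [0.4965, 0.0491, 0.2124]
ee_rot: [[-0.071, -0.997, -0.001], [-0.997, 0.071, 0.0], [-0.0, 0.001, -1.0]]
wrist_force: [0.5, 1.2, -2.5]
gripper_width: 0.659
gripper_force: 30.0
```

apply_moves:
  moves:
    - [[-0.028, 0.015, 0], 0]
    - [[-0.028, 0.015, 0], 0]
    - [[-0.028, 0.015, 0], 0]
    - [[-0.028, 0.015, 0], 0]
    - [[-0.028, 0.015, 0], 0]

```text
time_s: 20.83
tcp_pos: [0.4314, 0.1942, 0.2126]
ee_rot: [[-0.071, -0.998, -0.001], [-0.998, 0.071, -0.0], [0.0, 0.001, -1.0]]
wrist_force: [0.3, -0.2, -2.8]
gripper_width: 0.657
gripper_force: 30.0
```

apply_moves:
  moves:
    - [[-0.028, 0.015, 0], 0]
    - [[-0.028, 0.015, 0], 0]
    - [[-0.028, 0.015, 0], 0]
    - [[-0.02, 0, 0], 0]
    - [[-0.014, 0, 0], 0]

```text
time_s: 21.25
tcp_pos: [0.3952, 0.3158, 0.2127]
ee_rot: [[-0.068, -0.998, -0.001], [-0.998, 0.068, 0.0], [0.0, 0.001, -1.0]]
wrist_force: [0.4, -0.3, -2.8]
gripper_width: 0.661
gripper_force: 30.0
```

apply_moves:
  moves:
    - [[0, 0, 0], 0]
    - [[0, 0, 0], 0]
    - [[0, 0, 0], 0]
    - [[0, 0, 0], 0]
    - [[0, 0, 0], 0]

```text
time_s: 21.67
tcp_pos: [0.3963, 0.3128, 0.2135]
ee_rot: [[-0.072, -0.997, -0.0], [-0.997, 0.072, -0.0], [0.0, 0.0, -1.0]]
wrist_force: [-0.0, 0.6, -2.4]
gripper_width: 0.664
gripper_force: 30.0
```

```bash
python3 plan.py .3965 .314 .080
```

```text
t 21.67 tcp [0.3963 0.3128 0.2135] toolx yaw -94.11 w 0.0578 f [-0.   0.6 -2.4] gf 30.0 j6 -60.8 tool shift mm [-1.200e+00 -1.000e-01  1.335e+02]
```

apply_moves:
  moves:
    - [[-0.001, 0, 0.025], 0]
    - [[0, 0, 0.035], 0]
    - [[0, 0, 0.035], 0]
    - [[0, 0, 0.02], 0]
    - [[0, 0, 0.01], 0]

```text
time_s: 22.08
tcp_pos: [0.395, 0.3123, 0.0855]
ee_rot: [[-0.072, -0.997, -0.004], [-0.997, 0.072, -0.005], [0.005, 0.003, -1.0]]
wrist_force: [-0.2, -0.3, -2.2]
gripper_width: 0.655
gripper_force: 30.0
```

apply_moves:
  moves:
    - [[0, 0, 0.003], 0]
    - [[0, 0, 0.003], 0]
    - [[0, 0, 0.002], 0]
    - [[0, 0, 0], 0]
    - [[0, 0, 0], 0]

```text
time_s: 22.5
tcp_pos: [0.3966, 0.3153, 0.0815]
ee_rot: [[-0.07, -0.998, 0.001], [-0.998, 0.07, 0.002], [-0.002, -0.001, -1.0]]
wrist_force: [0.6, -0.4, -2.5]
gripper_width: 0.657
gripper_force: 30.0
```

apply_moves:
  moves:
    - [[0, 0, 0], 0]
    - [[0, 0, 0], 0]
    - [[0, 0, 0], 0]

```text
time_s: 22.75
tcp_pos: [0.3963, 0.3151, 0.081]
ee_rot: [[-0.07, -0.998, 0.001], [-0.998, 0.07, 0.001], [-0.001, -0.0, -1.0]]
wrist_force: [0.0, 0.3, -3.3]
gripper_width: 0.662
gripper_force: 30.0
```

apply_moves:
  moves:
    - [[0, 0, 0], 0]
    - [[0, 0, 0], 0]
    - [[0, 0, 0], 0]
    - [[0, 0, 0], 0]
    - [[0, 0, 0], 0]
  hand: 0.072

```text
time_s: 23.17
tcp_pos: [0.3963, 0.3151, 0.0808]
ee_rot: [[-0.07, -0.998, 0.0], [-0.998, 0.07, 0.0], [-0.0, -0.0, -1.0]]
wrist_force: [-0.7, 0.6, -0.5]
gripper_width: 0.818
gripper_force: 0.0
```

apply_moves:
  moves:
    - [[0, 0, -0.03], 0]
    - [[0, 0, -0.035], 0]
    - [[0, 0, -0.035], 0]
    - [[0, 0, -0.03], 0]
    - [[0, 0, 0], 0]

```text
time_s: 23.58
tcp_pos: [0.399, 0.3177, 0.2176]
ee_rot: [[-0.069, -0.998, 0.01], [-0.998, 0.069, 0.01], [-0.011, -0.009, -1.0]]
wrist_force: [0.6, 1.0, -0.3]
gripper_width: 0.828
gripper_force: 0.0
```

apply_moves:
  moves:
    - [[0, 0, 0], 0]
    - [[0, 0, 0], 0]
    - [[0, 0, 0], 0]

```text
time_s: 23.83
tcp_pos: [0.3956, 0.3142, 0.2092]
ee_rot: [[-0.07, -0.998, -0.002], [-0.998, 0.07, -0.002], [0.002, 0.002, -1.0]]
wrist_force: [0.3, -0.5, -0.3]
gripper_width: 0.829
gripper_force: 0.0
```

```bash
python3 plan.py .5695 -.0195 .15
python3 - <<'E'
from fit import *
S=imaging.capture("scene");D=imaging.capture("side")
R={(n,t):region(q,t,x) for n,q in (("scene",S),("side",D)) for t,x in (("glue_bottle",(.597,.326)),("oil_can",(.496,.32)),("varnish_can",(.397,.314)),("wax_tin",(.57,-.0195)))}
for n,q in (("scene",S),("side",D)):
 for t,m,x,z,y in (("glue_bottle",glue,(.597,.326),.004,None),("oil_can",oil,(.496,.32),.004,-4),("varnish_can",varn,(.397,.314),.004,None),("wax_tin",wax,(.57,-.0195),.008,None)):
  b=R[n,t]
  if b: print(n,t,round(b[2],2),fit([(q,b[1].astype(float),None)],m,x,z,y))
 for d in models.cut_out(q,"coaster")[:1]:
   ys,xs=np.nonzero(d["region"]);print("coaster",round(d["confidence"],2),at_z(q,xs.mean(),ys.mean(),.006).round(4))
cv2.imwrite("pics/side4.png",cv2.resize(D["frame"],None,fx=1.4,fy=1.4))
E
```

```text
t 23.83 tcp [0.3956 0.3142 0.2092] toolx yaw -94.04 w 0.0721 f [ 0.3 -0.5 -0.3] gf 0.0 j6 -60.9 tool shift mm [ 320.4 -197.1   59.6]
scene glue_bottle 0.75 (array([597. , 325.2]), np.float64(0.097))
scene oil_can 0.67 (array([497.2, 318.6, -12.3]), np.float64(0.112))
scene wax_tin 0.5 (array([567.2, -19.6]), np.float64(0.084))
coaster 0.66 [ 0.5119 -0.312   0.006 ]
side glue_bottle 0.82 (array([597.6, 327.9]), np.float64(0.054))
side oil_can 0.64 (array([497.1, 320.8,  -5.7]), np.float64(0.032))
side varnish_can 0.75 (array([396.2, 315.9]), np.float64(0.027))
side wax_tin 0.9 (array([569.8, -19.1]), np.float64(0.054))
coaster 0.66 [ 0.5072 -0.3054  0.006 ]
```

View pics/side4.png

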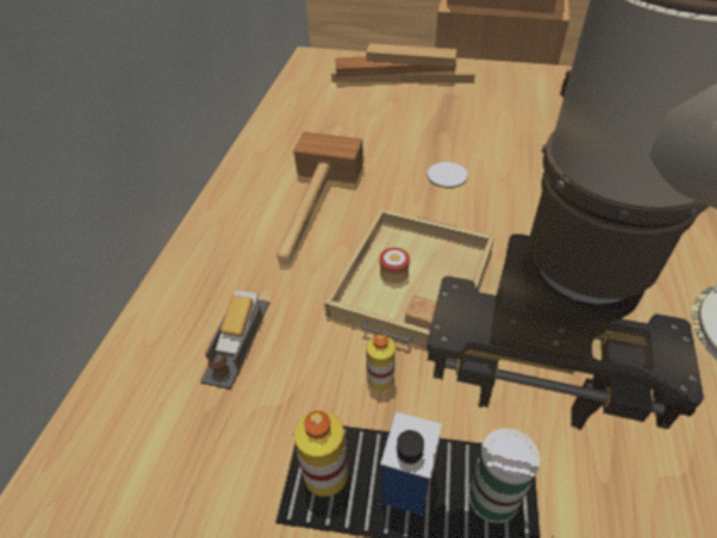

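All three stand on the mat: glue (320,450), oil (410,460) and varnish (503,475). The tin is alone in the caddy at (395,262). Next I go to the tin and turn so that the fingers close along the caddy's y.

apply_moves:
  moves:
    - [[0.029, -0.018, 0], 0]
    - [[0.029, -0.018, 0], 0]
    - [[0.029, -0.018, 0], 0]
    - [[0.029, -0.018, 0], 0]
    - [[0.029, -0.018, 0], 0]

```text
time_s: 24.85
tcp_pos: [0.4762, 0.1626, 0.2108]
ee_rot: [[-0.07, -0.998, 0.0], [-0.998, 0.07, 0.0], [-0.0, -0.0, -1.0]]
wrist_force: [-0.6, 0.4, 0.1]
gripper_width: 0.831
gripper_force: 0.0
```

apply_moves:
  moves:
    - [[0.029, -0.018, 0], 0]
    - [[0.029, -0.018, 0], 0]
    - [[0.029, -0.018, 0], 0]
    - [[0.029, -0.018, 0], 0]
    - [[0.029, -0.018, 0], 0]

```text
time_s: 25.27
tcp_pos: [0.556, 0.0113, 0.2107]
ee_rot: [[-0.07, -0.998, 0.0], [-0.998, 0.07, 0.0], [-0.0, -0.0, -1.0]]
wrist_force: [0.2, 0.1, -0.2]
gripper_width: 0.831
gripper_force: 0.0
```

apply_moves:
  moves:
    - [[0.029, -0.018, 0], 0]
    - [[0, 0, 0], -7]
    - [[0, 0, 0], -7]
    - [[0, 0, 0], -7]
    - [[0, 0, 0], -7]

```text
time_s: 25.68
tcp_pos: [0.5713, -0.0178, 0.2104]
ee_rot: [[0.411, -0.912, -0.0], [-0.912, -0.411, -0.0], [-0.0, 0.0, -1.0]]
wrist_force: [-0.6, -0.7, 0.3]
gripper_width: 0.827
gripper_force: 0.0
```

apply_moves:
  moves:
    - [[0, 0, 0], -7]
    - [[0, 0, 0], -7]
    - [[0, 0, 0], -7]
    - [[0, 0, 0], -7]
    - [[0, 0, 0], -7]

```text
time_s: 26.1
tcp_pos: [0.5713, -0.0173, 0.2105]
ee_rot: [[0.86, -0.51, -0.0], [-0.51, -0.86, -0.0], [-0.0, 0.0, -1.0]]
wrist_force: [0.3, 0.5, 0.0]
gripper_width: 0.829
gripper_force: 0.0
```

apply_moves:
  moves:
    - [[0, 0, 0], -7]
    - [[0, 0, 0], -7]
    - [[0, 0, 0], -7]
    - [[0, 0, 0], 0]
    - [[0, 0, 0], 0]

```text
time_s: 26.52
tcp_pos: [0.5713, -0.0173, 0.2105]
ee_rot: [[0.984, -0.177, -0.0], [-0.177, -0.984, -0.0], [-0.0, 0.0, -1.0]]
wrist_force: [0.4, -0.3, -0.5]
gripper_width: 0.83
gripper_force: 0.0
```

apply_moves:
  moves:
    - [[0, 0, 0], 0]
    - [[0, 0, 0], 0]
    - [[0, 0, 0], 0]
    - [[0, 0, 0], 0]

```text
time_s: 26.85
tcp_pos: [0.5713, -0.0173, 0.2106]
ee_rot: [[0.985, -0.175, 0.0], [-0.175, -0.985, -0.0], [0.0, -0.0, -1.0]]
wrist_force: [-0.5, 0.4, -0.4]
gripper_width: 0.824
gripper_force: 0.0
```

```bash
python3 plan.py .5695 -.0193 .016;  python3 - <<'E'
from h import *
p=imaging.capture("wrist");np.save("w5.npy",p,allow_pickle=True);f=p["frame"].copy()
a=np.linspace(0,6.28,60)
for (x,y,rr,z) in [(.5695,-.0193,.024,.044),(.51,-.308,.04,.006)]:
    for q in proj(p,np.c_[x+rr*np.cos(a),y+rr*np.sin(a),0*a+z],True): cv2.circle(f,tuple(int(round(v)) for v in q),0,(255,0,255),-1)
cv2.imwrite("pics/w5.png",cv2.resize(f,None,fx=1.5,fy=1.5))
E
```

```text
t 26.85 tcp [ 0.5713 -0.0173  0.2106] toolx yaw -10.07 w 0.0717 f [-0.5  0.4 -0.4] gf 0.0 j6 65.4 tool shift mm [ -1.4   2.3 194.6]
```

View pics/w5.png

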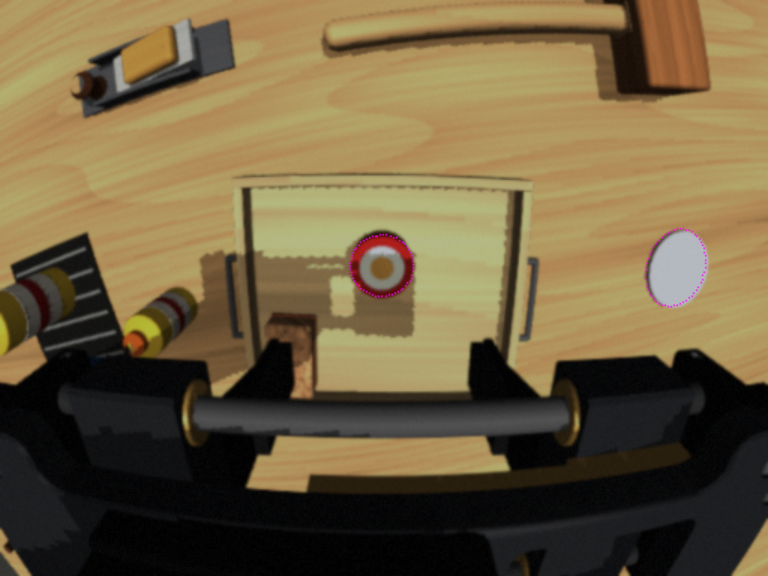

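The tin (382,265) and coaster (677,267) circles match the fits. Descending onto the tin.

apply_moves:
  moves:
    - [[-0.0015, 0.002, 0.025], 0]
    - [[0, 0, 0.035], 0]
    - [[0, 0, 0.035], 0]
    - [[0, 0, 0.035], 0]
    - [[0, 0, 0.025], 0]

```text
time_s: 27.32
tcp_pos: [0.5679, -0.0192, 0.0528]
ee_rot: [[0.985, -0.175, -0.003], [-0.175, -0.985, -0.0], [-0.003, 0.001, -1.0]]
wrist_force: [0.5, 0.5, -0.5]
gripper_width: 0.826
gripper_force: 0.0
```

apply_moves:
  moves:
    - [[0, 0, 0.015], 0]
    - [[0, 0, 0.01], 0]
    - [[0, 0, 0.008], 0]
    - [[0, 0, 0.003], 0]
    - [[0, 0, 0], 0]

```text
time_s: 27.73
tcp_pos: [0.5697, -0.0189, 0.0196]
ee_rot: [[0.985, -0.174, 0.0], [-0.174, -0.985, -0.0], [0.0, 0.0, -1.0]]
wrist_force: [0.4, -0.0, 0.0]
gripper_width: 0.826
gripper_force: 0.0
```

apply_moves:
  moves:
    - [[0, 0, 0], 0]
    - [[0, 0, 0], 0]
    - [[0, 0, 0], 0]
    - [[0, 0, 0], 0]
    - [[0, 0, 0], 0]

```text
time_s: 28.15
tcp_pos: [0.5697, -0.0189, 0.0201]
ee_rot: [[0.985, -0.174, 0.001], [-0.174, -0.985, 0.0], [0.001, -0.0, -1.0]]
wrist_force: [0.3, 0.5, 0.6]
gripper_width: 0.829
gripper_force: 0.0
```

```bash
python3 plan.py .5695 -.0193 .016
```

```text
t 28.15 tcp [ 0.5697 -0.0189  0.0201] toolx yaw -10.03 w 0.0721 f [0.3 0.5 0.6] gf 0.0 j6 65.6 tool shift mm [-0.2  0.4  4.1]
```

apply_moves:
  moves:
    - [[0, 0, 0.004], 0]
    - [[0, 0, 0], 0]
    - [[0, 0, 0], 0]

```text
time_s: 28.4
tcp_pos: [0.5692, -0.019, 0.0152]
ee_rot: [[0.985, -0.174, -0.001], [-0.174, -0.985, -0.0], [-0.001, 0.0, -1.0]]
wrist_force: [0.9, 0.5, 0.2]
gripper_width: 0.83
gripper_force: 0.0
```

apply_moves:
  moves:
    - [[0, 0, 0], 0]
    - [[0, 0, 0], 0]
    - [[0, 0, 0], 0]
    - [[0, 0, 0], 0]
    - [[0, 0, 0], 0]
  hand: 0.03

```text
time_s: 28.82
tcp_pos: [0.5695, -0.0189, 0.0156]
ee_rot: [[0.985, -0.174, 0.0], [-0.174, -0.985, 0.0], [0.0, -0.0, -1.0]]
wrist_force: [-0.8, -0.2, 0.3]
gripper_width: 0.544
gripper_force: 30.0
```

apply_moves:
  moves:
    - [[0, 0, 0], 0]
    - [[0, 0, 0], 0]
    - [[0, 0, 0], 0]
    - [[0, 0, 0], 0]
    - [[0, 0, 0], 0]

```text
time_s: 29.23
tcp_pos: [0.5695, -0.0189, 0.0156]
ee_rot: [[0.985, -0.174, 0.0], [-0.174, -0.985, 0.0], [0.0, -0.0, -1.0]]
wrist_force: [0.2, 0.1, -1.3]
gripper_width: 0.544
gripper_force: 30.0
```

apply_moves:
  moves:
    - [[0, 0, -0.015], 0]
    - [[0, 0, -0.025], 0]
    - [[0, 0, -0.025], 0]
    - [[0, 0, -0.025], 0]
    - [[0, 0, -0.01], 0]

```text
time_s: 29.65
tcp_pos: [0.5712, -0.0188, 0.1189]
ee_rot: [[0.985, -0.173, 0.006], [-0.173, -0.985, 0.001], [0.005, -0.002, -1.0]]
wrist_force: [0.1, -0.3, -0.4]
gripper_width: 0.547
gripper_force: 30.0
```

apply_moves:
  moves:
    - [[-0.001, 0.015, 0], 0]
    - [[-0.001, 0.03, 0], 0]
    - [[-0.001, 0.03, 0], 0]
    - [[-0.001, 0.03, 0], 0]
    - [[-0.001, 0.03, 0], 0]

```text
time_s: 30.07
tcp_pos: [0.539, -0.1525, 0.1138]
ee_rot: [[0.985, -0.174, -0.003], [-0.174, -0.985, 0.001], [-0.003, 0.0, -1.0]]
wrist_force: [0.4, -0.5, -0.9]
gripper_width: 0.545
gripper_force: 30.0
```

apply_moves:
  moves:
    - [[-0.001, 0.03, 0], 0]
    - [[-0.001, 0.03, 0], 0]
    - [[-0.001, 0.03, 0], 0]
    - [[0, 0.03, 0], 0]
    - [[0, 0.025, 0], 0]

```text
time_s: 30.48
tcp_pos: [0.5106, -0.2952, 0.1136]
ee_rot: [[0.984, -0.176, -0.003], [-0.176, -0.984, 0.001], [-0.004, -0.001, -1.0]]
wrist_force: [-0.7, -0.5, -1.8]
gripper_width: 0.543
gripper_force: 30.0
```

apply_moves:
  moves:
    - [[0, 0.015, 0], 0]
    - [[0, 0, 0], 0]
    - [[0, 0, 0], 0]
    - [[0, 0, 0], 0]
    - [[0, 0, 0], 0]

```text
time_s: 30.9
tcp_pos: [0.5099, -0.3072, 0.1149]
ee_rot: [[0.985, -0.173, -0.001], [-0.173, -0.985, 0.001], [-0.001, -0.0, -1.0]]
wrist_force: [0.0, -0.3, -0.7]
gripper_width: 0.544
gripper_force: 30.0
```

apply_moves:
  moves:
    - [[0, 0, 0], 0]
    - [[0, 0, 0], 0]

```text
time_s: 31.07
tcp_pos: [0.5104, -0.3072, 0.1155]
ee_rot: [[0.985, -0.173, -0.0], [-0.173, -0.985, 0.0], [-0.0, -0.0, -1.0]]
wrist_force: [0.2, -0.2, -1.0]
gripper_width: 0.543
gripper_force: 30.0
```

```bash
python3 plan.py .510 -.308 .0145
```

```text
t 31.07 tcp [ 0.5104 -0.3072  0.1155] toolx yaw -9.95 w 0.0473 f [ 0.2 -0.2 -1. ] gf 30.0 j6 95.5 tool shift mm [ -0.3   0.8 101. ]
```

apply_moves:
  moves:
    - [[0, 0.001, 0.02], 0]
    - [[0, 0, 0.025], 0]
    - [[0, 0, 0.025], 0]
    - [[0, 0, 0.015], 0]
    - [[0, 0, 0.008], 0]

```text
time_s: 31.48
tcp_pos: [0.5088, -0.308, 0.0202]
ee_rot: [[0.985, -0.174, -0.004], [-0.174, -0.985, 0.001], [-0.004, -0.001, -1.0]]
wrist_force: [0.0, 0.6, -1.0]
gripper_width: 0.544
gripper_force: 30.0
```

apply_moves:
  moves:
    - [[0, 0, 0.004], 0]
    - [[0, 0, 0.003], 0]
    - [[0, 0, 0.001], 0]
    - [[0, 0, 0], 0]
    - [[0, 0, 0], 0]

```text
time_s: 31.9
tcp_pos: [0.5107, -0.3093, 0.0156]
ee_rot: [[0.985, -0.174, 0.002], [-0.174, -0.985, -0.001], [0.002, 0.0, -1.0]]
wrist_force: [-0.3, -0.2, -1.4]
gripper_width: 0.545
gripper_force: 30.0
```

apply_moves:
  moves:
    - [[0, 0, 0], 0]
    - [[0, 0, 0], 0]
    - [[0, 0, 0], 0]

```text
time_s: 32.15
tcp_pos: [0.5102, -0.3091, 0.015]
ee_rot: [[0.985, -0.174, 0.001], [-0.174, -0.985, -0.0], [0.001, 0.0, -1.0]]
wrist_force: [0.3, -0.5, -0.4]
gripper_width: 0.543
gripper_force: 30.0
```

apply_moves:
  moves:
    - [[0, 0, 0], 0]
    - [[0, 0, 0], 0]
    - [[0, 0, 0], 0]
    - [[0, 0, 0], 0]
    - [[0, 0, 0], 0]
  hand: 0.065

```text
time_s: 32.57
tcp_pos: [0.5101, -0.3091, 0.0146]
ee_rot: [[0.985, -0.174, 0.0], [-0.174, -0.985, -0.0], [0.0, 0.0, -1.0]]
wrist_force: [0.4, 0.7, 0.2]
gripper_width: 0.734
gripper_force: 0.0
```

apply_moves:
  moves:
    - [[0, 0, -0.015], 0]
    - [[0, 0, -0.025], 0]
    - [[0, 0, -0.03], 0]
    - [[0, 0, -0.03], 0]
    - [[0, 0, -0.03], 0]

```text
time_s: 32.98
tcp_pos: [0.5097, -0.309, 0.1458]
ee_rot: [[0.985, -0.174, -0.001], [-0.174, -0.985, 0.0], [-0.001, 0.0, -1.0]]
wrist_force: [0.8, -0.4, 0.6]
gripper_width: 0.749
gripper_force: 0.0
```

apply_moves:
  moves:
    - [[0, 0, -0.03], 0]
    - [[0, 0, -0.03], 0]
    - [[0, 0, -0.01], 0]
    - [[0, 0, 0], 0]
    - [[0, 0, 0], 0]

```text
time_s: 33.4
tcp_pos: [0.5098, -0.3088, 0.2143]
ee_rot: [[0.985, -0.174, 0.0], [-0.174, -0.985, 0.001], [0.0, -0.001, -1.0]]
wrist_force: [0.8, 0.8, -0.8]
gripper_width: 0.743
gripper_force: 0.0
```

```bash
python3 plan.py .3963 .3151 .21;  python3 - <<'E'
from fit import *
p=imaging.capture("wrist");f=p["frame"].copy()
a=np.linspace(0,6.28,60)
for (x,y,rr,z) in [(.51,-.308,.024,.042),(.51,-.308,.04,.006)]:
    for q in proj(p,np.c_[x+rr*np.cos(a),y+rr*np.sin(a),0*a+z],True): cv2.circle(f,tuple(int(round(v)) for v in q),0,(255,0,255),-1)
cv2.imwrite("pics/w6.png",cv2.resize(f,None,fx=1.5,fy=1.5))
for n in("scene","side"):
  q=imaging.capture(n);b=region(q,"wax_tin",(.51,-.308))
  if b: print(n,b[2],fit([(q,b[1].astype(float),None)],wax,(.51,-.308),.006))
E
```

```text
t 33.4 tcp [ 0.5098 -0.3088  0.2143] toolx yaw -10.05 w 0.0646 f [ 0.8  0.8 -0.8] gf 0.0 j6 95.6 tool shift mm [-220.6 -594.5    4.6]
scene 0.78 (array([ 508.9, -311.2]), np.float64(0.075))
side 0.59 (array([ 509.4, -311. ]), np.float64(0.063))
```

View pics/w6.png

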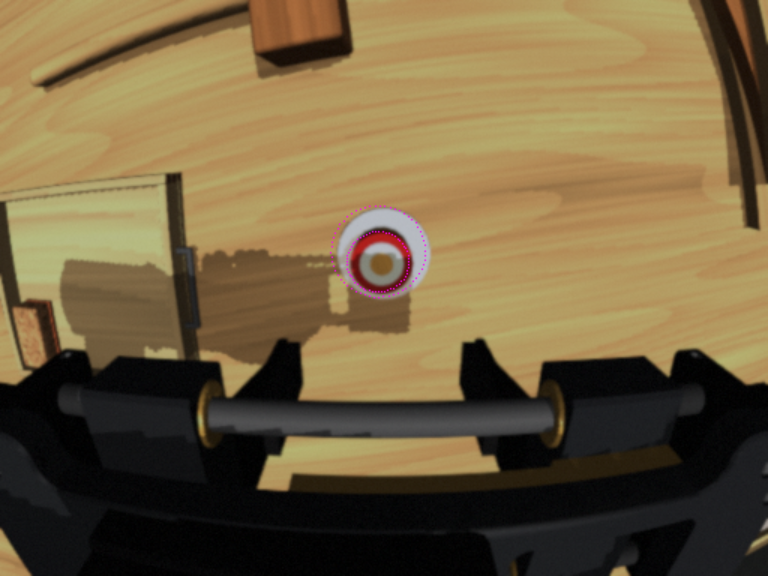

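The tin (381,263) stands well inside the coaster (383,252). Next I turn back and return to the varnish can.

apply_moves:
  moves:
    - [[0, 0, 0], 7]
    - [[0, 0, 0], 7]
    - [[0, 0, 0], 7]
    - [[0, 0, 0], 7]
    - [[0, 0, 0], 7]
  hand: 0.072

```text
time_s: 34.07
tcp_pos: [0.5098, -0.3089, 0.2134]
ee_rot: [[0.702, -0.712, -0.002], [-0.712, -0.702, 0.001], [-0.002, 0.001, -1.0]]
wrist_force: [0.5, -0.1, 0.3]
gripper_width: 0.831
gripper_force: 0.0
```

apply_moves:
  moves:
    - [[0, 0, 0], 7]
    - [[0, 0, 0], 7]
    - [[0, 0, 0], 7]
    - [[0, 0, 0], 7]
    - [[0, 0, 0], 7]

```text
time_s: 34.48
tcp_pos: [0.5098, -0.3089, 0.2134]
ee_rot: [[0.167, -0.986, -0.002], [-0.986, -0.167, 0.001], [-0.001, 0.002, -1.0]]
wrist_force: [-0.1, 0.1, -0.5]
gripper_width: 0.823
gripper_force: 0.0
```

apply_moves:
  moves:
    - [[0, 0, 0], 7]
    - [[0, 0, 0], 7]
    - [[-0.034, 0.009, 0], 0]
    - [[-0.034, 0.009, 0], 0]
    - [[-0.034, 0.009, 0], 0]

```text
time_s: 34.9
tcp_pos: [0.4894, -0.2046, 0.2131]
ee_rot: [[-0.072, -0.997, -0.002], [-0.997, 0.072, 0.0], [-0.0, 0.002, -1.0]]
wrist_force: [1.1, 1.2, 0.4]
gripper_width: 0.83
gripper_force: 0.0
```

apply_moves:
  moves:
    - [[-0.034, 0.009, 0], 0]
    - [[-0.034, 0.009, 0], 0]
    - [[-0.034, 0.009, 0], 0]
    - [[-0.034, 0.009, 0], 0]
    - [[-0.034, 0.009, 0], 0]

```text
time_s: 35.32
tcp_pos: [0.4564, -0.0313, 0.2139]
ee_rot: [[-0.07, -0.998, -0.001], [-0.998, 0.07, -0.0], [0.0, 0.001, -1.0]]
wrist_force: [0.3, 0.8, 1.0]
gripper_width: 0.826
gripper_force: 0.0
```

apply_moves:
  moves:
    - [[-0.034, 0.009, 0], 0]
    - [[-0.034, 0.009, 0], 0]
    - [[-0.034, 0.009, 0], 0]
    - [[-0.034, 0.009, 0], 0]
    - [[-0.034, 0.009, 0], 0]

```text
time_s: 35.73
tcp_pos: [0.4235, 0.1415, 0.2141]
ee_rot: [[-0.07, -0.998, -0.001], [-0.998, 0.07, -0.001], [0.001, 0.001, -1.0]]
wrist_force: [0.6, 0.8, -0.1]
gripper_width: 0.83
gripper_force: 0.0
```

apply_moves:
  moves:
    - [[-0.034, 0.009, 0], 0]
    - [[-0.034, 0.009, 0], 0]
    - [[-0.034, 0.009, 0], 0]
    - [[-0.034, 0.004, 0], 0]
    - [[-0.034, 0, 0], 0]

```text
time_s: 36.15
tcp_pos: [0.4042, 0.3133, 0.214]
ee_rot: [[-0.069, -0.998, -0.001], [-0.998, 0.069, -0.001], [0.001, 0.001, -1.0]]
wrist_force: [1.4, -0.3, 0.3]
gripper_width: 0.829
gripper_force: 0.0
```

apply_moves:
  moves:
    - [[0, 0, 0], 0]
    - [[0, 0, 0], 0]
    - [[0, 0, 0], 0]
    - [[0, 0, 0], 0]
    - [[0, 0, 0], 0]

```text
time_s: 36.57
tcp_pos: [0.4054, 0.3106, 0.2145]
ee_rot: [[-0.072, -0.997, -0.0], [-0.997, 0.072, -0.0], [0.0, 0.0, -1.0]]
wrist_force: [0.0, 0.4, 0.1]
gripper_width: 0.827
gripper_force: 0.0
```

```bash
python3 plan.py .3963 .3151 .081
```

```text
t 36.57 tcp [0.4054 0.3106 0.2145] toolx yaw -94.1 w 0.0719 f [0.  0.4 0.1] gf 0.0 j6 -59.8 tool shift mm [ -3.8   9.4 133.5]
```

apply_moves:
  moves:
    - [[-0.003, 0.009, 0], 0]
    - [[0, 0, 0.03], 0]
    - [[0, 0, 0.035], 0]
    - [[0, 0, 0.035], 0]
    - [[0, 0, 0.02], 0]

```text
time_s: 36.98
tcp_pos: [0.3949, 0.3134, 0.0918]
ee_rot: [[-0.072, -0.997, -0.003], [-0.997, 0.072, -0.003], [0.003, 0.003, -1.0]]
wrist_force: [-0.3, -0.6, -0.3]
gripper_width: 0.832
gripper_force: 0.0
```

apply_moves:
  moves:
    - [[0, 0, 0.01], 0]
    - [[0, 0, 0.003], 0]
    - [[0, 0, 0], 0]
    - [[0, 0, 0], 0]
    - [[0, 0, 0], 0]

```text
time_s: 37.4
tcp_pos: [0.3974, 0.3165, 0.0832]
ee_rot: [[-0.07, -0.998, 0.002], [-0.998, 0.07, 0.003], [-0.003, -0.002, -1.0]]
wrist_force: [0.4, -0.9, -0.4]
gripper_width: 0.83
gripper_force: 0.0
```

apply_moves:
  moves:
    - [[0, 0, 0], 0]
    - [[0, 0, 0], 0]
    - [[0, 0, 0], 0]

```text
time_s: 37.65
tcp_pos: [0.3968, 0.3158, 0.0822]
ee_rot: [[-0.07, -0.998, 0.001], [-0.998, 0.07, 0.001], [-0.001, -0.001, -1.0]]
wrist_force: [-0.5, -0.3, -1.5]
gripper_width: 0.831
gripper_force: 0.0
```

```bash
python3 plan.py .3963 .3151 .081
```

```text
t 37.65 tcp [0.3968 0.3158 0.0822] toolx yaw -94.03 w 0.0723 f [-0.5 -0.3 -1.5] gf 0.0 j6 -60.9 tool shift mm [0.7 0.5 1.2]
```

apply_moves:
  moves:
    - [[0, 0, 0], 0]
    - [[0, 0, 0], 0]
    - [[0, 0, 0], 0]
    - [[0, 0, 0], 0]
    - [[0, 0, 0], 0]
  hand: 0.04

```text
time_s: 38.07
tcp_pos: [0.3965, 0.3154, 0.0816]
ee_rot: [[-0.07, -0.998, -0.0], [-0.998, 0.07, -0.0], [0.0, 0.0, -1.0]]
wrist_force: [0.1, -0.4, 1.0]
gripper_width: 0.656
gripper_force: 30.0
```

apply_moves:
  moves:
    - [[0, 0, 0], 0]
    - [[0, 0, 0], 0]
    - [[0, 0, 0], 0]
    - [[0, 0, 0], 0]

```text
time_s: 38.4
tcp_pos: [0.3965, 0.3154, 0.0815]
ee_rot: [[-0.07, -0.998, -0.0], [-0.998, 0.07, -0.0], [0.0, 0.0, -1.0]]
wrist_force: [-1.3, 0.3, 1.5]
gripper_width: 0.659
gripper_force: 30.0
```

apply_moves:
  moves:
    - [[0, 0, -0.02], 0]
    - [[0, 0, -0.03], 0]
    - [[0, 0, -0.03], 0]
    - [[0, 0, -0.03], 0]
    - [[0, 0, -0.02], 0]

```text
time_s: 38.82
tcp_pos: [0.3971, 0.3158, 0.2139]
ee_rot: [[-0.07, -0.998, 0.002], [-0.998, 0.07, 0.002], [-0.002, -0.002, -1.0]]
wrist_force: [-0.0, 0.4, -3.3]
gripper_width: 0.658
gripper_force: 30.0
```

apply_moves:
  moves:
    - [[0.015, 0, 0], 0]
    - [[0.02, 0, 0], 0]
    - [[0.028, -0.015, 0], 0]
    - [[0.028, -0.015, 0], 0]
    - [[0.028, -0.015, 0], 0]

```text
time_s: 39.23
tcp_pos: [0.432, 0.1913, 0.2098]
ee_rot: [[-0.07, -0.998, -0.003], [-0.998, 0.07, -0.002], [0.002, 0.003, -1.0]]
wrist_force: [1.4, 0.4, -3.3]
gripper_width: 0.66
gripper_force: 30.0
```

apply_moves:
  moves:
    - [[0.028, -0.015, 0], 0]
    - [[0.028, -0.015, 0], 0]
    - [[0.028, -0.015, 0], 0]
    - [[0.028, -0.015, 0], 0]
    - [[0.028, -0.015, 0], 0]

```text
time_s: 39.65
tcp_pos: [0.4969, 0.0463, 0.2096]
ee_rot: [[-0.071, -0.997, -0.004], [-0.997, 0.071, -0.001], [0.001, 0.004, -1.0]]
wrist_force: [0.7, 0.3, -2.9]
gripper_width: 0.662
gripper_force: 30.0
```

apply_moves:
  moves:
    - [[0.028, -0.015, 0], 0]
    - [[0.028, -0.015, 0], 0]
    - [[0.028, -0.015, 0], 0]
    - [[0.028, -0.015, 0], 0]
    - [[0.015, -0.01, 0], 0]

```text
time_s: 40.07
tcp_pos: [0.558, -0.0861, 0.2091]
ee_rot: [[-0.073, -0.997, -0.004], [-0.997, 0.073, -0.0], [0.001, 0.004, -1.0]]
wrist_force: [0.8, 0.1, -2.8]
gripper_width: 0.656
gripper_force: 30.0
```

apply_moves:
  moves:
    - [[0, 0, 0], 0]
    - [[0, 0, 0], 0]
    - [[0, 0, 0], 0]
    - [[0, 0, 0], 0]
    - [[0, 0, 0], 0]

```text
time_s: 40.48
tcp_pos: [0.5585, -0.0821, 0.2113]
ee_rot: [[-0.069, -0.998, -0.001], [-0.998, 0.069, 0.0], [-0.0, 0.001, -1.0]]
wrist_force: [0.6, 0.4, -2.1]
gripper_width: 0.661
gripper_force: 30.0
```

```bash
python3 plan.py .5588 -.0836 .086
```

```text
t 40.48 tcp [ 0.5585 -0.0821  0.2113] toolx yaw -93.95 w 0.0575 f [ 0.6  0.4 -2.1] gf 30.0 j6 -12.0 tool shift mm [  1.4  -0.5 125.3]
```

apply_moves:
  moves:
    - [[0.001, 0, 0.025], 0]
    - [[0, 0, 0.03], 0]
    - [[0, 0, 0.03], 0]
    - [[0, 0, 0.02], 0]
    - [[0, 0, 0.01], 0]

```text
time_s: 40.9
tcp_pos: [0.5567, -0.0832, 0.0937]
ee_rot: [[-0.069, -0.998, -0.005], [-0.998, 0.07, 0.0], [0.0, 0.005, -1.0]]
wrist_force: [0.3, 0.2, -3.6]
gripper_width: 0.658
gripper_force: 30.0
```

apply_moves:
  moves:
    - [[0, 0, 0.005], 0]
    - [[0, 0, 0.003], 0]
    - [[0, 0, 0.001], 0]
    - [[0, 0, 0], 0]
    - [[0, 0, 0], 0]

```text
time_s: 41.32
tcp_pos: [0.5599, -0.0838, 0.0889]
ee_rot: [[-0.07, -0.998, 0.003], [-0.998, 0.07, 0.0], [-0.0, -0.003, -1.0]]
wrist_force: [0.6, -0.2, -2.5]
gripper_width: 0.658
gripper_force: 30.0
```

apply_moves:
  moves:
    - [[0, 0, 0], 0]
    - [[0, 0, 0], 0]
    - [[0, 0, 0], 0]

```text
time_s: 41.57
tcp_pos: [0.5592, -0.084, 0.0881]
ee_rot: [[-0.07, -0.998, 0.001], [-0.998, 0.07, 0.0], [-0.0, -0.001, -1.0]]
wrist_force: [-0.8, 0.2, -2.5]
gripper_width: 0.656
gripper_force: 30.0
```

```bash
python3 plan.py .5588 -.0836 .086
```

```text
t 41.57 tcp [ 0.5592 -0.084   0.0881] toolx yaw -94.03 w 0.0571 f [-0.8  0.2 -2.5] gf 30.0 j6 -11.9 tool shift mm [-0.3  0.5  2.1]
```

apply_moves:
  moves:
    - [[0, 0, 0.002], 0]
    - [[0, 0, 0], 0]
    - [[0, 0, 0], 0]

```text
time_s: 41.82
tcp_pos: [0.5591, -0.084, 0.0856]
ee_rot: [[-0.07, -0.998, 0.0], [-0.998, 0.07, -0.0], [0.0, -0.0, -1.0]]
wrist_force: [0.5, 0.2, -1.5]
gripper_width: 0.663
gripper_force: 30.0
```

apply_moves:
  moves:
    - [[0, 0, 0], 0]
    - [[0, 0, 0], 0]
    - [[0, 0, 0], 0]
    - [[0, 0, 0], 0]
    - [[0, 0, 0], 0]
  hand: 0.072

```text
time_s: 42.23
tcp_pos: [0.5592, -0.0839, 0.0858]
ee_rot: [[-0.07, -0.998, 0.0], [-0.998, 0.07, -0.0], [0.0, -0.0, -1.0]]
wrist_force: [-0.2, -0.3, 0.4]
gripper_width: 0.816
gripper_force: 0.0
```

apply_moves:
  moves:
    - [[0, 0, -0.03], 0]
    - [[0, 0, -0.035], 0]
    - [[0, 0, -0.035], 0]
    - [[0, 0, -0.027], 0]
    - [[0, 0, 0], 0]

```text
time_s: 42.65
tcp_pos: [0.5627, -0.0842, 0.2198]
ee_rot: [[-0.069, -0.998, 0.014], [-0.998, 0.069, -0.001], [-0.0, -0.014, -1.0]]
wrist_force: [0.6, -0.2, 0.7]
gripper_width: 0.83
gripper_force: 0.0
```

apply_moves:
  moves:
    - [[-0.033, 0.007, 0], 0]
    - [[-0.033, 0.007, 0], 0]
    - [[-0.033, 0.007, 0], 0]
    - [[-0.033, 0.007, 0], 0]
    - [[-0.033, 0.007, 0], 0]
  hand: 0.07

```text
time_s: 43.07
tcp_pos: [0.5351, 0.0845, 0.2125]
ee_rot: [[-0.071, -0.998, 0.0], [-0.998, 0.071, 0.0], [-0.0, -0.0, -1.0]]
wrist_force: [0.9, -0.6, -0.4]
gripper_width: 0.803
gripper_force: 0.0
```

apply_moves:
  moves:
    - [[-0.033, 0.008, 0], 0]
    - [[-0.033, 0.008, 0], 0]
    - [[-0.033, 0.008, 0], 0]
    - [[-0.033, 0.008, 0], 0]
    - [[-0.033, 0.008, 0], 0]

```text
time_s: 43.48
tcp_pos: [0.5067, 0.2521, 0.2126]
ee_rot: [[-0.07, -0.998, 0.0], [-0.998, 0.07, 0.0], [-0.0, -0.0, -1.0]]
wrist_force: [0.7, -0.8, -0.6]
gripper_width: 0.808
gripper_force: 0.0
```

apply_moves:
  moves:
    - [[-0.033, 0.008, 0], 0]
    - [[-0.034, 0.008, 0], 0]
    - [[0, 0, 0], 0]
    - [[0, 0, 0], 0]
    - [[0, 0, 0], 0]

```text
time_s: 43.9
tcp_pos: [0.4958, 0.3182, 0.2122]
ee_rot: [[-0.07, -0.998, -0.001], [-0.998, 0.07, -0.001], [0.001, 0.001, -1.0]]
wrist_force: [0.7, 0.3, 0.3]
gripper_width: 0.803
gripper_force: 0.0
```

apply_moves:
  moves:
    - [[0, 0, 0], 0]
    - [[0, 0, 0], 0]
    - [[0, 0, 0], 0]

```text
time_s: 44.15
tcp_pos: [0.4964, 0.3174, 0.2127]
ee_rot: [[-0.072, -0.997, 0.0], [-0.997, 0.072, 0.0], [-0.0, -0.0, -1.0]]
wrist_force: [0.2, -0.6, -0.9]
gripper_width: 0.805
gripper_force: 0.0
```

```bash
python3 plan.py .4962 .3203 .081
python3 - <<'E'
from fit import *
for n in("scene","side"):
  q=imaging.capture(n);b=region(q,"varnish_can",(.559,-.084))
  if b: print(n,b[2],fit([(q,b[1].astype(float),None)],varn,(.559,-.084),.008))
E
```

```text
t 44.15 tcp [0.4964 0.3174 0.2127] toolx yaw -94.12 w 0.0701 f [ 0.2 -0.6 -0.9] gf 0.0 j6 -52.5 tool shift mm [ -2.8   0.4 131.7]
scene 0.85 (array([559.5, -85.5]), np.float64(0.037))
```

apply_moves:
  moves:
    - [[-0.001, 0, 0.025], 0]
    - [[0, 0, 0.035], 0]
    - [[0, 0, 0.035], 0]
    - [[0, 0, 0.02], 0]
    - [[0, 0, 0.01], 0]

```text
time_s: 44.77
tcp_pos: [0.4946, 0.3178, 0.0841]
ee_rot: [[-0.071, -0.997, -0.005], [-0.997, 0.071, -0.004], [0.004, 0.004, -1.0]]
wrist_force: [-0.9, 0.3, 0.3]
gripper_width: 0.805
gripper_force: 0.0
```

apply_moves:
  moves:
    - [[0, 0, 0.005], 0]
    - [[0, 0, 0], 0]
    - [[0, 0, 0], 0]
    - [[0, 0, 0], 0]
    - [[0, 0, 0], 0]

```text
time_s: 45.18
tcp_pos: [0.4969, 0.3202, 0.0842]
ee_rot: [[-0.07, -0.998, 0.002], [-0.998, 0.07, 0.002], [-0.002, -0.002, -1.0]]
wrist_force: [-0.0, 0.4, 0.1]
gripper_width: 0.806
gripper_force: 0.0
```

apply_moves:
  moves:
    - [[0, 0, 0], 0]
    - [[0, 0, 0], 0]
    - [[0, 0, 0], 0]

```text
time_s: 45.43
tcp_pos: [0.4963, 0.3196, 0.083]
ee_rot: [[-0.07, -0.998, 0.001], [-0.998, 0.07, 0.001], [-0.001, -0.001, -1.0]]
wrist_force: [-0.7, -0.7, 1.2]
gripper_width: 0.805
gripper_force: 0.0
```

apply_moves:
  moves:
    - [[0, 0, 0], 0]
    - [[0, 0, 0], 0]
    - [[0, 0, 0], 0]
    - [[0, 0, 0], 0]
    - [[0, 0, 0], 0]
  hand: 0.03

```text
time_s: 45.85
tcp_pos: [0.4962, 0.3195, 0.0825]
ee_rot: [[-0.07, -0.998, 0.0], [-0.998, 0.07, -0.0], [0.0, -0.0, -1.0]]
wrist_force: [1.2, 0.1, 0.9]
gripper_width: 0.574
gripper_force: 29.8
```

apply_moves:
  moves:
    - [[0, 0, 0], 0]
    - [[0, 0, 0], 0]
    - [[0, 0, 0], 0]
    - [[0, 0, 0], 0]
    - [[0, 0, 0], 0]

```text
time_s: 46.27
tcp_pos: [0.4962, 0.3195, 0.0825]
ee_rot: [[-0.07, -0.998, 0.0], [-0.998, 0.07, 0.0], [-0.0, -0.0, -1.0]]
wrist_force: [-0.2, 0.5, -1.0]
gripper_width: 0.571
gripper_force: 29.8
```

```bash
python3 plan.py .508 -.0107 .21
```

```text
t 46.27 tcp [0.4962 0.3195 0.0825] toolx yaw -94.03 w 0.0497 f [-0.2  0.5 -1. ] gf 29.8 j6 -52.5 tool shift mm [ 328.6  -35.  -127.5]
```

apply_moves:
  moves:
    - [[0, 0, -0.02], 0]
    - [[0, 0, -0.03], 0]
    - [[0, 0, -0.03], 0]
    - [[0, 0, -0.03], 0]
    - [[0, 0, -0.02], 0]

```text
time_s: 46.68
tcp_pos: [0.4964, 0.3196, 0.215]
ee_rot: [[-0.07, -0.998, 0.002], [-0.998, 0.07, 0.001], [-0.002, -0.001, -1.0]]
wrist_force: [0.4, 0.0, -2.2]
gripper_width: 0.576
gripper_force: 29.8
```

apply_moves:
  moves:
    - [[0.015, -0.001, 0], 0]
    - [[0.03, -0.003, 0], 0]
    - [[0.03, -0.003, 0], 0]
    - [[0.03, -0.003, 0], 0]
    - [[0.03, -0.003, 0], 0]

```text
time_s: 47.1
tcp_pos: [0.4979, 0.1816, 0.2107]
ee_rot: [[-0.07, -0.998, -0.004], [-0.998, 0.07, -0.002], [0.002, 0.004, -1.0]]
wrist_force: [0.9, 0.2, -2.6]
gripper_width: 0.573
gripper_force: 29.8
```

apply_moves:
  moves:
    - [[0.03, -0.004, 0], 0]
    - [[0.03, -0.004, 0], 0]
    - [[0.03, -0.004, 0], 0]
    - [[0.03, -0.004, 0], 0]
    - [[0.03, -0.003, 0], 0]

```text
time_s: 47.52
tcp_pos: [0.5063, 0.0308, 0.2108]
ee_rot: [[-0.071, -0.997, -0.004], [-0.997, 0.071, -0.0], [0.001, 0.004, -1.0]]
wrist_force: [0.1, 0.3, -2.1]
gripper_width: 0.572
gripper_force: 29.8
```

apply_moves:
  moves:
    - [[0.029, -0.003, 0], 0]
    - [[0.015, 0, 0], 0]
    - [[0, 0, 0], 0]
    - [[0, 0, 0], 0]
    - [[0, 0, 0], 0]

```text
time_s: 47.93
tcp_pos: [0.5072, -0.0111, 0.2116]
ee_rot: [[-0.071, -0.998, -0.002], [-0.998, 0.071, 0.0], [0.0, 0.002, -1.0]]
wrist_force: [-0.4, 0.1, -2.2]
gripper_width: 0.577
gripper_force: 29.8
```

apply_moves:
  moves:
    - [[0, 0, 0], 0]
    - [[0, 0, 0], 0]
    - [[0, 0, 0], 0]

```text
time_s: 48.18
tcp_pos: [0.5079, -0.0104, 0.2124]
ee_rot: [[-0.069, -0.998, -0.0], [-0.998, 0.069, 0.0], [-0.0, 0.0, -1.0]]
wrist_force: [-0.9, 0.1, -2.8]
gripper_width: 0.571
gripper_force: 29.8
```

```bash
python3 plan.py .508 -.0115 .0865
```

```text
t 48.18 tcp [ 0.5079 -0.0104  0.2124] toolx yaw -93.95 w 0.0497 f [-0.9  0.1 -2.8] gf 29.8 j6 -21.1 tool shift mm [  1.1  -0.2 125.9]
```

apply_moves:
  moves:
    - [[0.001, 0, 0.025], 0]
    - [[0, 0, 0.03], 0]
    - [[0, 0, 0.03], 0]
    - [[0, 0, 0.02], 0]
    - [[0, 0, 0.01], 0]

```text
time_s: 48.6
tcp_pos: [0.506, -0.0121, 0.0947]
ee_rot: [[-0.07, -0.998, -0.005], [-0.998, 0.07, -0.001], [0.001, 0.005, -1.0]]
wrist_force: [-0.3, -0.9, -2.6]
gripper_width: 0.572
gripper_force: 29.8
```

apply_moves:
  moves:
    - [[0, 0, 0.006], 0]
    - [[0, 0, 0.003], 0]
    - [[0, 0, 0.002], 0]
    - [[0, 0, 0], 0]
    - [[0, 0, 0], 0]

```text
time_s: 49.02
tcp_pos: [0.5087, -0.0119, 0.0876]
ee_rot: [[-0.07, -0.998, 0.002], [-0.998, 0.07, 0.001], [-0.001, -0.002, -1.0]]
wrist_force: [-0.2, 0.1, -2.6]
gripper_width: 0.576
gripper_force: 29.8
```

apply_moves:
  moves:
    - [[0, 0, 0], 0]
    - [[0, 0, 0], 0]
    - [[0, 0, 0], 0]

```text
time_s: 49.27
tcp_pos: [0.5082, -0.0121, 0.087]
ee_rot: [[-0.07, -0.998, 0.001], [-0.998, 0.07, 0.0], [-0.0, -0.001, -1.0]]
wrist_force: [-1.0, -0.3, -2.7]
gripper_width: 0.575
gripper_force: 29.8
```

```bash
python3 plan.py .508 -.0115 .0865
```

```text
t 49.27 tcp [ 0.5082 -0.0121  0.087 ] toolx yaw -94.03 w 0.05 f [-1.  -0.3 -2.7] gf 29.8 j6 -21.0 tool shift mm [-0.6  0.2  0.5]
```

apply_moves:
  moves:
    - [[0, 0, 0.0005], 0]
    - [[0, 0, 0], 0]
    - [[0, 0, 0], 0]

```text
time_s: 49.52
tcp_pos: [0.5082, -0.0122, 0.0865]
ee_rot: [[-0.07, -0.998, 0.001], [-0.998, 0.07, 0.0], [-0.0, -0.001, -1.0]]
wrist_force: [-0.1, -0.5, 0.7]
gripper_width: 0.573
gripper_force: 29.8
```

apply_moves:
  moves:
    - [[0, 0, 0], 0]
    - [[0, 0, 0], 0]
    - [[0, 0, 0], 0]
    - [[0, 0, 0], 0]
    - [[0, 0, 0], 0]
  hand: 0.072

```text
time_s: 49.93
tcp_pos: [0.508, -0.0122, 0.0861]
ee_rot: [[-0.07, -0.998, 0.0], [-0.998, 0.07, 0.0], [-0.0, -0.0, -1.0]]
wrist_force: [-0.3, -0.0, -0.6]
gripper_width: 0.808
gripper_force: 0.0
```

apply_moves:
  moves:
    - [[0, 0, -0.03], 0]
    - [[0, 0, -0.035], 0]
    - [[0, 0, -0.035], 0]
    - [[0, 0, -0.027], 0]
    - [[0, 0, 0], 0]

```text
time_s: 50.35
tcp_pos: [0.5116, -0.0118, 0.2196]
ee_rot: [[-0.069, -0.998, 0.013], [-0.998, 0.069, 0.002], [-0.002, -0.013, -1.0]]
wrist_force: [0.5, 0.9, -0.4]
gripper_width: 0.826
gripper_force: 0.0
```

apply_moves:
  moves:
    - [[-0.035, -0.006, 0], 0]
    - [[-0.035, -0.006, 0], 0]
    - [[-0.035, -0.006, 0], 0]
    - [[-0.035, -0.006, 0], 0]
    - [[-0.035, -0.006, 0], 0]
  hand: 0.075

```text
time_s: 50.77
tcp_pos: [0.55, 0.1618, 0.2126]
ee_rot: [[-0.07, -0.998, -0.0], [-0.998, 0.07, -0.0], [0.0, 0.0, -1.0]]
wrist_force: [0.8, -1.0, 0.4]
gripper_width: 0.86
gripper_force: 0.0
```

apply_moves:
  moves:
    - [[-0.035, -0.007, 0], 0]
    - [[-0.035, -0.007, 0], 0]
    - [[-0.035, -0.007, 0], 0]
    - [[-0.035, -0.007, 0], 0]
    - [[-0.032, -0.006, 0], 0]

```text
time_s: 51.18
tcp_pos: [0.5962, 0.3315, 0.2121]
ee_rot: [[-0.07, -0.998, -0.001], [-0.998, 0.07, -0.0], [0.0, 0.001, -1.0]]
wrist_force: [-0.4, -0.6, 0.5]
gripper_width: 0.862
gripper_force: 0.0
```

apply_moves:
  moves:
    - [[0, 0, 0], 0]
    - [[0, 0, 0], 0]
    - [[0, 0, 0], 0]
    - [[0, 0, 0], 0]
    - [[0, 0, 0], 0]

```text
time_s: 51.6
tcp_pos: [0.596, 0.3282, 0.2134]
ee_rot: [[-0.071, -0.997, 0.0], [-0.997, 0.071, 0.0], [-0.0, -0.0, -1.0]]
wrist_force: [0.5, -0.7, -1.0]
gripper_width: 0.862
gripper_force: 0.0
```

```bash
python3 plan.py .5960 .3310 .081
python3 - <<'E'
from fit import *
for n in("scene","side"):
  q=imaging.capture(n);b=region(q,"oil_can",(.508,-.0115))
  if b: print(n,b[2],fit([(q,b[1].astype(float),None)],oil,(.508,-.0115),.008,-4))
E
```

```text
t 51.6 tcp [0.596  0.3282 0.2134] toolx yaw -94.09 w 0.075 f [ 0.5 -0.7 -1. ] gf 0.0 j6 -46.5 tool shift mm [ -2.7   0.2 132.4]
scene 0.7 (array([508.6, -11.8,  -4.7]), np.float64(0.054))
```

Oil can is back in its place. Now the glue bottle.

apply_moves:
  moves:
    - [[-0.001, 0, 0.025], 0]
    - [[0, 0, 0.035], 0]
    - [[0, 0, 0.035], 0]
    - [[0, 0, 0.02], 0]
    - [[0, 0, 0.01], 0]

```text
time_s: 52.22
tcp_pos: [0.5944, 0.3288, 0.0842]
ee_rot: [[-0.071, -0.997, -0.005], [-0.997, 0.071, -0.004], [0.004, 0.005, -1.0]]
wrist_force: [0.1, -0.7, -0.2]
gripper_width: 0.861
gripper_force: 0.0
```

apply_moves:
  moves:
    - [[0, 0, 0.006], 0]
    - [[0, 0, 0], 0]
    - [[0, 0, 0], 0]
    - [[0, 0, 0], 0]
    - [[0, 0, 0], 0]

```text
time_s: 52.63
tcp_pos: [0.597, 0.3311, 0.084]
ee_rot: [[-0.07, -0.998, 0.003], [-0.998, 0.07, 0.002], [-0.002, -0.003, -1.0]]
wrist_force: [0.5, -0.6, -0.0]
gripper_width: 0.864
gripper_force: 0.0
```

apply_moves:
  moves:
    - [[0, 0, 0], 0]
    - [[0, 0, 0], 0]
    - [[0, 0, 0], 0]

```text
time_s: 52.88
tcp_pos: [0.5963, 0.3306, 0.0826]
ee_rot: [[-0.07, -0.998, 0.001], [-0.998, 0.07, 0.001], [-0.001, -0.001, -1.0]]
wrist_force: [0.2, -0.4, -0.4]
gripper_width: 0.863
gripper_force: 0.0
```

apply_moves:
  moves:
    - [[0, 0, 0], 0]
    - [[0, 0, 0], 0]
    - [[0, 0, 0], 0]
    - [[0, 0, 0], 0]
    - [[0, 0, 0], 0]
  hand: 0.03

```text
time_s: 53.3
tcp_pos: [0.5964, 0.3305, 0.0821]
ee_rot: [[-0.07, -0.998, 0.0], [-0.998, 0.07, 0.0], [-0.0, -0.0, -1.0]]
wrist_force: [0.2, -0.2, -0.2]
gripper_width: 0.61
gripper_force: 30.0
```

apply_moves:
  moves:
    - [[0, 0, 0], 0]
    - [[0, 0, 0], 0]
    - [[0, 0, 0], 0]
    - [[0, 0, 0], 0]
    - [[0, 0, 0], 0]

```text
time_s: 53.72
tcp_pos: [0.5963, 0.3305, 0.0821]
ee_rot: [[-0.07, -0.998, 0.0], [-0.998, 0.07, 0.0], [-0.0, -0.0, -1.0]]
wrist_force: [1.4, -0.7, -0.1]
gripper_width: 0.61
gripper_force: 30.0
```

```bash
python3 plan.py .583 .0490 .21
```

```text
t 53.72 tcp [0.5963 0.3305 0.0821] toolx yaw -94.03 w 0.0531 f [ 1.4 -0.7 -0.1] gf 30.0 j6 -46.6 tool shift mm [ 281.7   -6.5 -128. ]
```

apply_moves:
  moves:
    - [[0, 0, -0.02], 0]
    - [[0, 0, -0.03], 0]
    - [[0, 0, -0.03], 0]
    - [[0, 0, -0.03], 0]
    - [[0, 0, -0.02], 0]

```text
time_s: 54.13
tcp_pos: [0.5963, 0.3307, 0.2145]
ee_rot: [[-0.07, -0.998, 0.001], [-0.998, 0.07, 0.001], [-0.001, -0.001, -1.0]]
wrist_force: [1.0, 0.3, -1.8]
gripper_width: 0.613
gripper_force: 30.0
```

apply_moves:
  moves:
    - [[0.015, 0, 0], 0]
    - [[0.03, -0.001, 0], 0]
    - [[0.03, -0.001, 0], 0]
    - [[0.03, -0.001, 0], 0]
    - [[0.03, -0.001, 0], 0]

```text
time_s: 54.55
tcp_pos: [0.5888, 0.1935, 0.2099]
ee_rot: [[-0.07, -0.998, -0.004], [-0.998, 0.07, -0.001], [0.002, 0.004, -1.0]]
wrist_force: [0.3, -0.5, -1.8]
gripper_width: 0.61
gripper_force: 30.0
```

apply_moves:
  moves:
    - [[0.03, -0.001, 0], 0]
    - [[0.03, -0.001, 0], 0]
    - [[0.03, 0, 0], 0]
    - [[0.03, 0, 0], 0]
    - [[0.015, 0, 0], 0]

```text
time_s: 54.97
tcp_pos: [0.5808, 0.0572, 0.2102]
ee_rot: [[-0.073, -0.997, -0.005], [-0.997, 0.073, -0.001], [0.001, 0.005, -1.0]]
wrist_force: [0.3, -0.4, -3.4]
gripper_width: 0.606
gripper_force: 30.0
```

apply_moves:
  moves:
    - [[0.012, 0, 0], 0]
    - [[0, 0, 0], 0]
    - [[0, 0, 0], 0]
    - [[0, 0, 0], 0]
    - [[0, 0, 0], 0]

```text
time_s: 55.38
tcp_pos: [0.5824, 0.0498, 0.2117]
ee_rot: [[-0.069, -0.998, -0.0], [-0.998, 0.069, 0.0], [-0.0, 0.0, -1.0]]
wrist_force: [0.1, -0.5, -2.6]
gripper_width: 0.611
gripper_force: 30.0
```

apply_moves:
  moves:
    - [[0, 0, 0], 0]
    - [[0, 0, 0], 0]
    - [[0, 0, 0], 0]

```text
time_s: 55.63
tcp_pos: [0.5824, 0.0493, 0.212]
ee_rot: [[-0.069, -0.998, -0.0], [-0.998, 0.069, 0.0], [-0.0, 0.0, -1.0]]
wrist_force: [-0.2, -0.1, -2.6]
gripper_width: 0.608
gripper_force: 30.0
```

```bash
python3 plan.py .583 .0488 .086
```

```text
t 55.63 tcp [0.5824 0.0493 0.212 ] toolx yaw -93.98 w 0.0529 f [-0.2 -0.1 -2.6] gf 30.0 j6 -24.7 tool shift mm [  0.5  -0.7 126. ]
```

apply_moves:
  moves:
    - [[0, -0.001, 0.025], 0]
    - [[0, 0, 0.03], 0]
    - [[0, 0, 0.03], 0]
    - [[0, 0, 0.02], 0]
    - [[0, 0, 0.01], 0]

```text
time_s: 56.05
tcp_pos: [0.5814, 0.0484, 0.0938]
ee_rot: [[-0.07, -0.997, -0.006], [-0.998, 0.07, -0.001], [0.002, 0.005, -1.0]]
wrist_force: [0.2, 0.2, -3.1]
gripper_width: 0.61
gripper_force: 30.0
```

apply_moves:
  moves:
    - [[0, 0, 0.006], 0]
    - [[0, 0, 0.003], 0]
    - [[0, 0, 0.002], 0]
    - [[0, 0, 0], 0]
    - [[0, 0, 0], 0]

```text
time_s: 56.47
tcp_pos: [0.5842, 0.0489, 0.0873]
ee_rot: [[-0.07, -0.998, 0.002], [-0.998, 0.07, 0.001], [-0.001, -0.002, -1.0]]
wrist_force: [-0.0, 1.6, -2.3]
gripper_width: 0.611
gripper_force: 30.0
```

apply_moves:
  moves:
    - [[0, 0, 0], 0]
    - [[0, 0, 0], 0]
    - [[0, 0, 0], 0]

```text
time_s: 56.72
tcp_pos: [0.5836, 0.0487, 0.0866]
ee_rot: [[-0.07, -0.998, 0.001], [-0.998, 0.07, 0.0], [-0.0, -0.001, -1.0]]
wrist_force: [-0.2, -0.9, -3.4]
gripper_width: 0.606
gripper_force: 30.0
```

```bash
python3 plan.py .583 .0488 .086
```

```text
t 56.72 tcp [0.5836 0.0487 0.0866] toolx yaw -94.03 w 0.0528 f [-0.2 -0.9 -3.4] gf 30.0 j6 -24.6 tool shift mm [-0.   0.6  0.6]
```

Lower, release, and retreat up and towards the mat for a clear final check.

apply_moves:
  moves:
    - [[0, 0, 0.0005], 0]
    - [[0, 0, 0], 0]
    - [[0, 0, 0], 0]

```text
time_s: 56.97
tcp_pos: [0.5836, 0.0487, 0.086]
ee_rot: [[-0.07, -0.998, 0.001], [-0.998, 0.07, 0.0], [-0.0, -0.001, -1.0]]
wrist_force: [-0.8, 1.0, 0.3]
gripper_width: 0.609
gripper_force: 30.0
```

apply_moves:
  moves:
    - [[0, 0, 0], 0]
    - [[0, 0, 0], 0]
    - [[0, 0, 0], 0]
    - [[0, 0, 0], 0]
    - [[0, 0, 0], 0]
  hand: 0.075

```text
time_s: 57.38
tcp_pos: [0.5835, 0.0487, 0.0856]
ee_rot: [[-0.07, -0.998, 0.0], [-0.998, 0.07, 0.0], [-0.0, -0.0, -1.0]]
wrist_force: [0.4, -0.2, 0.1]
gripper_width: 0.837
gripper_force: 0.0
```

apply_moves:
  moves:
    - [[0, 0, -0.03], 0]
    - [[0, 0, -0.035], 0]
    - [[0, 0, -0.035], 0]
    - [[0, 0, -0.035], 0]
    - [[0, 0, 0], 0]

```text
time_s: 57.8
tcp_pos: [0.5876, 0.0492, 0.2292]
ee_rot: [[-0.069, -0.998, 0.016], [-0.998, 0.069, 0.002], [-0.003, -0.016, -1.0]]
wrist_force: [2.2, 0.4, 0.5]
gripper_width: 0.862
gripper_force: 0.0
```

apply_moves:
  moves:
    - [[-0.03, 0.02, 0], 0]
    - [[-0.03, 0.02, 0], 0]
    - [[-0.03, 0.02, 0], 0]
    - [[-0.03, 0.02, 0], 0]
    - [[-0.03, 0.02, 0], 0]

```text
time_s: 58.22
tcp_pos: [0.4931, 0.2065, 0.2206]
ee_rot: [[-0.071, -0.997, 0.0], [-0.997, 0.071, 0.0], [-0.0, -0.0, -1.0]]
wrist_force: [1.3, 0.9, 0.4]
gripper_width: 0.865
gripper_force: 0.0
```

apply_moves:
  moves:
    - [[-0.03, 0.02, 0], 0]
    - [[-0.03, 0.02, 0], 0]
    - [[-0.03, 0.02, 0], 0]
    - [[-0.03, 0, 0], 0]
    - [[0, 0, 0], 0]

```text
time_s: 58.63
tcp_pos: [0.4424, 0.3339, 0.2205]
ee_rot: [[-0.065, -0.998, 0.002], [-0.998, 0.065, 0.002], [-0.002, -0.002, -1.0]]
wrist_force: [0.9, -1.0, -0.3]
gripper_width: 0.863
gripper_force: 0.0
```

apply_moves:
  moves:
    - [[0, 0, 0], 0]
    - [[0, 0, 0], 0]
    - [[0, 0, 0], 0]
    - [[0, 0, 0], 0]

```text
time_s: 58.97
tcp_pos: [0.443, 0.3282, 0.2206]
ee_rot: [[-0.072, -0.997, -0.0], [-0.997, 0.072, -0.0], [0.0, 0.0, -1.0]]
wrist_force: [0.6, -0.5, -0.5]
gripper_width: 0.863
gripper_force: 0.0
```

Run:
```python
from fit import *
L=(("glue_bottle",glue,(.5835,.044),.008,None),("oil_can",oil,(.51,-.0115),.008,-4),("varnish_can",varn,(.559,-.083),.008,None),("wax_tin",wax,(.51,-.308),.006,None))
for n in("scene","side"):
  q=imaging.capture(n)
  R={t:region(q,t,x) for t,m,x,z,y in L}
  for t,m,x,z,y in L:
    b=R[t]
    if b: print(n,t,round(b[2],2),fit([(q,b[1].astype(float),None)],m,x,z,y))
  if n=="scene":cv2.imwrite("pics/end.png",cv2.resize(q["frame"][100:240,130:400],None,fx=2.9,fy=2.9))
```

```text
scene glue_bottle 0.67 (array([583.6,  42.9]), np.float64(0.056))
scene oil_can 0.6 (array([507.8, -11.4,  -3.5]), np.float64(0.04))
scene varnish_can 0.78 (array([559.9, -85.2]), np.float64(0.059))
scene wax_tin 0.61 (array([ 509.3, -310.2]), np.float64(0.068))
side glue_bottle 0.94 (array([587.,  39.]), np.float64(0.472))
side oil_can 0.94 (array([ 5.134e+02, -1.720e+01,  3.000e-01]), np.float64(0.504))
side varnish_can 0.56 (array([560.1, -84.8]), np.float64(0.212))
side wax_tin 0.51 (array([ 509.8, -311.4]), np.float64(0.157))
```

View pics/end.png

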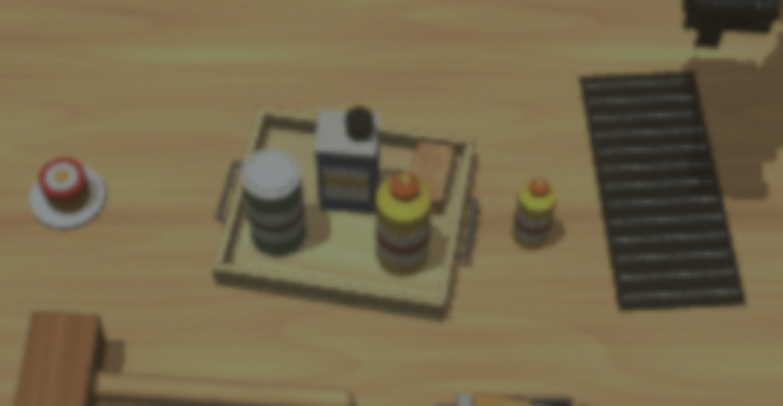

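The final view shows the three containers back at their starting pixels and the tin on the coaster at (65,180).

```bash
python3 -c "
from station import r
print(r.finish_job())"
```

```text
the job is handed in; nothing more can be done
None
```

I've handed the job in: the wax tin stands on the coaster, and the glue bottle, oil can and varnish can measure within about 5 mm of where they started. The judge returned no result.

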